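# Park a top-heavy vase on its free-tilting decorating stand

## Robot

A 6-joint arm with a two-finger parallel gripper is mounted at the origin on the work surface. World frame = base frame: x ahead of the robot, y to its left, z up, the work surface at z = 0. Lengths are in m, angles in rad, forces in N, time in s.
With the tool pointing down it reaches from about 0.35 to 0.725 m from the base axis. Payload 4.3 kg.
Tool frame: the origin (TCP) lies between the finger pads; the fingertips stand 8 mm ahead of it and the grasp point (between the pads) lies 11 mm behind it; z points along the fingers, y is the line along which they close (so a half turn about z gives the same grasp; the last joint's range is limited). The gripper opens to 85 mm and grips with 20 to 120 N. Pads are 22 mm wide; open, the fingers measure 114 mm over their backs; the gripper's body (76 mm by 85 mm) begins 54 mm behind the grasp point. The pads swing forward as they close: fully open they stand 13 mm farther back than shut.
Start: joints at [1.085, 0.377, 0.081, 1.274, 0, 1.46], TCP at [0.211, 0.535, 0.239] pointing down, gripper open.
Joint ranges: [-2.72, 2.72], [-0.84, 1.66], [-1.02, 1.22], [-1.77, 2.12], [-1.37, 1.28], [-3.14, 3.14]. Speed limits (rad/s): [2.57, 2.57, 3.14, 3.14, 3.14, 3.14].

## Interface

Orientations are given as a unit quaternion [x, y, z, w].
In Python, from cell import ctrl gives the robot as it stands.
- The arm moves only by the tool apply_moves, never from a script. Its argument "motion" is a list of rows, each an object of numbers: "x", "y", "z": the shift along the tool's x, y, z in cm; "yaw": the turn about the tool's z in degrees. A call has 1 to 10 rows; each row shifts and turns the commanded pose from where the row before left it, along the tool's axes as they then stand; what a row does not reach is not made up. A row lasts 1/12 s, in which the tool goes at most 41.7 mm and 7.16 degrees, less where a joint would pass 70% of its speed; a pose out of reach is approached as far as the arm can. A call is refused whole if a number of a shift passes 4.17 or a number of a turn 7.16, either way. A call with a gripper value outside its range is refused whole. "claw" is the opening, from 0 (shut) to 1 (fully open), set as the call begins (left out, the last holds). The fingers move at their own pace and stop on an object; "squeeze" is the grip in N (left out, the last holds). Time passes only in rows, so rows that do not move let the fingers close. It gives the time, the measured TCP pose, the force, the opening and the grip force at its end, in the units of the state.
- ctrl.sense(): the state, without advancing time (a new reading comes with each control period).
- ctrl.snapshot(name): name is "scene" or "top" or "wrist"; returns a dict with "pixels" (384x512x3 uint8, red, green, blue), "z_map" (384x512 float32, m along the optical axis (not along the pixel's ray), 0 where there is no reading), "fx", "fy", "cx", "cy" (pixels), "dist" ([k1, k2, p1, p2, k3] as OpenCV has them; the pictures are not rectified), "view" (4x4, takes a point from world to camera coordinates). Camera axes: x right, y up, looking along -z (the intrinsics and any distortion apply to the point x, -y, -z); pixel columns grow to the right and rows downward; lengths in m; the calibration is good to about 2 mm. A picture is of the moment at which its call begins.
- ctrl.job_done(): hands the job in; it is judged then, once.
The state is a dict: "clock": time; "joint_pos": joint angles; "joint_vel": joint speeds; "tau": joint torques, N m; "ee_pos": TCP position; "orientation": TCP orientation; "force": force on the tool from outside, world axes, zero at the start; "ft_torque": the same for the moment, N m; "width": finger opening in m; "grip_force": force on a finger pad.
Only numpy, scipy, OpenCV 4.12 (cv2) and the standard library are available. Lean on these libraries where they do the work, as an engineer would, in place of code of your own. Each camera call takes 0.05 s, during which the arm holds its last target. There are 200 camera calls.

## Task

The freshly painted vase leans over on its decorating stand because the tilting head is unlocked: pick the stand up by its black handle, bring the vase upright just above where it stood and keep it balanced upright there for five seconds. Then carry it, upright all the way, to the blue parking cradle and set it down gently with the board flat between the two orange-topped rests, so that they keep the head level; let go and move clear. Never touch the vase or its tilting head with the robot, and leave the glaze pot and the bowl in between where they are.

Things in the scene. Friction and masses are not known exactly. Their poses are not given: they have to be found in the camera images.
- stand: Decorating stand, 0.64 kg without the vase: wooden board 350 x 100 x 8 mm with a dark iron heel (40 x 80 x 20 mm) at its rear. Origin on the board's underside, right below the handle; x along the board towards the vase, y left, z up. The board spans x -150 to +200 mm, y -50 to +50 mm. With the vase on, it balances fore and aft about under the handle.
- handle (a point): Grip point of the stand's upright black rubber handle, 65 mm above the stand's origin. The handle is a fin 50 mm long (along stand x), 24 mm thick (along stand y, the direction to grip across), from 8 to 95 mm above the board's underside.
- pivot (a point): Centre of the tilting head's hinge, 140 mm ahead (+x) of the handle and 65 mm above the board's underside, so level with the grip point. The hinge axis is stand x: the vase leans to the stand's left or right. Rolling the held stand about its x axis shifts the rubber bush's torque and so steers the lean.
- vase_rim (a point): Centre of the vase's mouth, 220 mm from the pivot along the vase's axis (this point's z). White vase with two terracotta bands, 200 mm tall, 92 mm wide at the shoulder, fixed in a black cup on the tilting head. Upright is unstable: left alone it falls over to a stop with a time constant of about 0.8 to 1.4 s.
- vase (a joint): Angle of the tilting head relative to the stand (rad), positive about stand +x, which leans the vase to the stand's right (-y); 0 square to the board. Stops at -0.22 and +0.22. A rubber bush pulls it to 0 with 0.30 N m/rad and damps it with 0.085 N m s/rad: weaker than the vase's weight, so on a level stand it rests on a stop (at the start the positive one).
- cradle: Fixed blue parking cradle: slab 380 x 220 x 10 mm; its frame lies on the slab's underside like the stand's. Parked, the stand agrees with it in x, y and yaw and lies on the slab, 10 mm up. Its two orange-topped rests, 50 x 22 mm, at x 140, y +-75 mm, are 74 mm high, 5 mm below the parked level bar (they stop a lean at 0.06 rad) and clear the board by 14 mm a side.
- glaze_pot: Small terracotta glaze pot, 60 mm wide, 55 mm high, standing between the stand and the cradle; origin at the centre of its underside. Leave alone.
- bowl: Terracotta bowl, 130 mm wide, 60 mm high, standing beyond the glaze pot. Origin at the centre of its underside. Leave alone.
- vase_com (a point): Centre of mass of vase and tilting head together, on the vase's axis, 122 mm above the hinge. Nominal mass 0.33 kg (differs by up to about 8 percent from start to start), moment of inertia about the hinge 0.0062 kg m2 (scales with the mass).
- bar_end (a point): Left end (y +90 mm, mid-thickness) of the tilting head's aluminium bar, which is 180 mm long along y, 60 mm wide, 10 mm thick; its underside lies 4 mm above the hinge axis.

How it is judged:
By the outcome, as a careful person would: the job done as asked, in the order asked, and still so for the second after the job is handed in, with the robot touching nothing.
It also fails if it takes over 72 s, if anything falls off the work surface, if the arm or the gripper's body presses on something with over 40 N, if the wrist force passes 120 N, or if a joint passes its speed limit or range.

## Working session

There is one attempt and no reset: what is moved stays moved. The work goes in short steps, Python scripts to look and compute and a tool call to move; the robot and the scene stay as the last step left them, time stands still between calls to the robot, and variables do not carry over. Pictures are saved under pics/ and viewed, at most 10 in all, crops included, and the job is handed in when it is done.

Besides the shell and the picture viewer there is one more tool, called after "Call:" by a JSON object that holds its "fn" and its "kwargs", one argument or row to a line. apply_moves: Moves the arm, as the interface text tells. Its arguments: {"type":"object","properties":{"motion":{"type":"array","items":{"type":"object","properties":{"x":{"type":"number"},"y":{"type":"number"},"z":{"type":"number"},"yaw":{"type":"number"}}}},"claw":{"type":"number"},"squeeze":{"type":"number"}},"required":["motion"]}

```bash
ls; mkdir -p pics; python3 - <<'E'
from cell import ctrl
import cv2,numpy as np
s=ctrl.sense();print({k:np.round(v,4) for k,v in s.items()})
a=[]
for n in ("scene","top"):
    d=ctrl.snapshot(n); np.savez(f"pics/{n}0.npz",**d); a.append(d["pixels"])
    print(n,d["fx"],d["cx"],d["cy"],d["dist"],np.round(d["view"],3).tolist())
    cv2.imwrite(f"pics/{n}0.png",cv2.resize(d["pixels"][:,:,::-1],(800,600),interpolation=cv2.INTER_CUBIC))
E
```

```text
pics
{'clock': np.float64(0.0), 'joint_pos': array([ 1.0847,  0.3781,  0.0796,  1.2744, -0.    ,  1.4605]), 'joint_vel': array([ 0.0003, -0.0004,  0.0004, -0.0003, -0.0002,  0.0003]), 'tau': array([-1.60000e-03, -4.63604e+01,  2.69876e+01,  2.09000e-02,
       -1.00000e-04, -0.00000e+00]), 'ee_pos': array([0.2107, 0.5343, 0.2384]), 'orientation': array([ 1.868e-01,  9.824e-01, -1.000e-03, -3.000e-04]), 'force': array([ 0.0231, -0.1871, -0.1777]), 'ft_torque': array([-0.0038,  0.0527,  0.0122]), 'grip_force': np.float64(0.0), 'width': np.float64(0.0856)}
scene 446.7887864870289 259.8848387338809 189.10499025639194 [-0.11232371  0.          0.          0.          0.        ] [[-0.5, 0.866, 0.02, 0.255], [-0.556, -0.338, 0.759, 0.184], [0.664, 0.369, 0.651, -1.568], [0.0, 0.0, 0.0, 1.0]]
top 435.78819369115166 253.10080647313413 185.06793045612997 [0.01249862 0.         0.         0.         0.        ] [[0.009, -1.0, 0.005, 0.014], [0.997, 0.009, 0.079, -0.573], [-0.079, 0.004, 0.997, -1.304], [0.0, 0.0, 0.0, 1.0]]
```

```bash
python3 - <<'E'
from cell import ctrl
import numpy as np
for i in range(3):
    ctrl.snapshot("top") if i else 0
    s=ctrl.sense();print(s['clock'],s['force'],s['ft_torque'],s['ee_pos'])
E
```

```text
0.1 [ 0.29054398 -0.36331141  0.56044964] [ 0.02612318 -0.02252187 -0.02642398] [0.21077076 0.53440761 0.23846085]
0.15 [0.37592298 0.15645444 0.41451308] [-0.00545143  0.03379833  0.02039391] [0.21082273 0.5344753  0.23856457]
0.2 [ 0.19573407 -0.30962561  0.50083694] [ 0.03479402 -0.00401093  0.0054847 ] [0.21086028 0.53456094 0.23872861]
```

View pics/scene0.png

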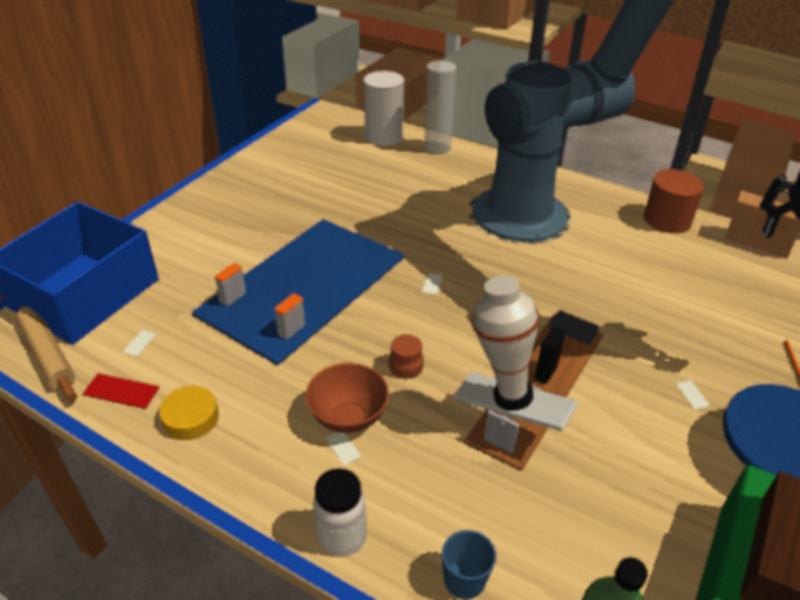

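View pics/top0.png

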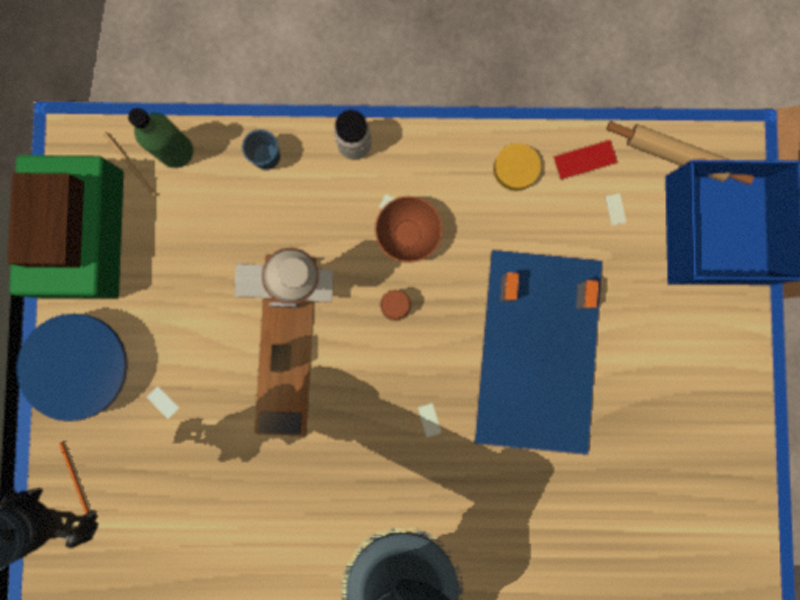

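```bash
cat > h.py <<'E'
import numpy as np,cv2
def cloud(d):
    h,w=d["z_map"].shape; z=d["z_map"].astype(float)
    u,v=np.meshgrid(np.arange(w),np.arange(h))
    K=np.array([[d["fx"],0,d["cx"]],[0,d["fy"],d["cy"]],[0,0,1.]])
    p=cv2.undistortPoints(np.stack([u,v],-1).reshape(-1,1,2).astype(float),K,np.array(d["dist"],float)).reshape(h,w,2)
    c=np.stack([p[...,0]*z,-p[...,1]*z,-z],-1)
    V=np.array(d["view"]); P=(c-V[:3,3])@V[:3,:3]
    P[z<=0]=np.nan
    return P
def hsv(d): return cv2.cvtColor(d["pixels"],cv2.COLOR_RGB2HSV).astype(int)
E
python3 - <<'E'
from h import *
d=dict(np.load("pics/top0.npz")); P=cloud(d); H=hsv(d); x,y,z=P[...,0],P[...,1],P[...,2]
def rep(n,m):
    q=P[m]; 
    if len(q)<5: print(n,len(q)); return
    r=cv2.minAreaRect(q[:,:2].astype(np.float32)*1000)
    print(n,len(q),"mean",q.mean(0).round(4),"med z",np.median(q[:,2]).round(4),"rect",np.round(r[0],1),np.round(r[1],1),round(r[2],2))
def roi(u0,u1,v0,v1):
    m=np.zeros(z.shape,bool); m[int(v0*.64):int(v1*.64),int(u0*.64):int(u1*.64)]=1; return m
V=H[...,2];S=H[...,1];hh=H[...,0]
rep("table",roi(600,700,350,500))
rep("handle top",roi(260,305,335,380)&(z>.085)&(z<.105))
rep("heel",roi(245,315,400,445)&(z>.018)&(z<.04)&(V<80))
rep("board",roi(245,330,300,410)&(z>.003)&(z<.016)&(S>110))
rep("bar",roi(225,345,255,315)&(z>.05)&(z<.1)&(S<60))
rep("cradle",roi(465,615,240,465)&(z>.004)&(z<.018)&(hh>98)&(hh<125)&(S>120))
rep("r1",roi(500,525,265,305)&(z>.06)&(hh<20)&(S>150))
rep("r2",roi(575,605,270,315)&(z>.06)&(hh<20)&(S>150))
rep("pot",roi(375,420,285,325)&(z>.03))
rep("bowl",roi(370,450,190,265)&(z>.03))
rep("vase",roi(250,330,240,310)&(z>.2))
print(np.nanmin(z[roi(0,130,480,600)]))
rep("rim",roi(250,330,240,310)&(z>.26))
E
```

```text
table 6144 mean [nan nan nan] med z nan rect [ 313.1 -482. ] [ 12.6 347.6] 55.46
handle top 152 mean [0.4392 0.2331 0.0948] med z 0.0951 rect [438.3 233.9] [24.  48.9] 86.94
heel 371 mean [0.3145 0.2377 0.028 ] med z 0.0281 rect [314.2 238.3] [79.6 40.2] 87.92
board 2182 mean [0.4406 0.2329 0.008 ] med z 0.008 rect [445.6 232.6] [211.4 166. ] 0.99
bar 564 mean [0.5759 0.2409 0.082 ] med z 0.0896 rect [572.2 227. ] [174.6  71.8] 87.52
cradle 7944 mean [ 0.4465 -0.2596  0.0102] med z 0.0102 rect [ 456.6 -261.5] [215.3 373.7] 84.96
r1 131 mean [ 0.5768 -0.1975  0.0738] med z 0.0743 rect [ 576.6 -198. ] [21.8 48.9] 84.98
r2 132 mean [ 0.5636 -0.3467  0.074 ] med z 0.0739 rect [ 563.2 -347.6] [23. 49.] 84.52
pot 259 mean [0.541  0.0187 0.0544] med z 0.0551 rect [541.9  18.7] [51.9 51.9] 76.49
bowl 612 mean [ 0.6936 -0.0054  0.0485] med z 0.0489 rect [685.1  -4.4] [127.2 127.4] 82.11
vase 1039 mean [0.5741 0.189  0.2557] med z 0.2535 rect [577.3 192.4] [91.2 90.1] 1.53
-0.7485423088574802
rim 361 mean [0.5763 0.1862 0.277 ] med z 0.2793 rect [577.2 190.2] [53.7 61.6] 21.75
```

Call:
{"fn": "apply_moves", "kwargs": {
  "motion": [
    {"yaw": -6.5},
    {"yaw": -6.5},
    {"yaw": -6.4},
    {"x": -2,"y": -2.44,"z": 0.9},
    {"x": -2,"y": -2.44,"z": 0.9},
    {"x": -2,"y": -2.44,"z": 0.9},
    {"x": -2,"y": -2.44,"z": 0.9},
    {"x": -2,"y": -2.44,"z": 0.9},
    {"x": -2,"y": -2.44,"z": 0.9},
    {"x": -2,"y": -2.44,"z": 0.9}
  ],
  "claw": 1,
  "squeeze": 100
}}

```text
$.motion[0]: bad value
```

Call:
{"fn": "apply_moves", "kwargs": {
  "motion": [
    {"x": 0,"y": 0,"z": 0,"yaw": -6.5},
    {"x": 0,"y": 0,"z": 0,"yaw": -6.5},
    {"x": 0,"y": 0,"z": 0,"yaw": -6.4},
    {"x": -2,"y": -2.44,"z": 0.9,"yaw": 0},
    {"x": -2,"y": -2.44,"z": 0.9,"yaw": 0},
    {"x": -2,"y": -2.44,"z": 0.9,"yaw": 0},
    {"x": -2,"y": -2.44,"z": 0.9,"yaw": 0},
    {"x": -2,"y": -2.44,"z": 0.9,"yaw": 0},
    {"x": -2,"y": -2.44,"z": 0.9,"yaw": 0},
    {"x": -2,"y": -2.44,"z": 0.9,"yaw": 0}
  ],
  "claw": 1,
  "squeeze": 100
}}

```text
clock: 1.03
ee_pos: [0.3451, 0.3576, 0.1758]
orientation: [0.018, 1.0, -0.0, -0.0]
force: [-0.4, -0.0, 0.2]
width: 0.0856
grip_force: 0.0
```

Call:
{"fn": "apply_moves", "kwargs": {
  "motion": [
    {"x": -1.96,"y": -2.42,"z": 0.9,"yaw": 0},
    {"x": -1.96,"y": -2.42,"z": 0.9,"yaw": 0},
    {"x": -1.96,"y": -2.42,"z": 0.9,"yaw": 0},
    {"x": -1.96,"y": -2.42,"z": 0.9,"yaw": 0},
    {"x": -1.94,"y": -2.42,"z": 0.9,"yaw": 0},
    {"x": 0,"y": 0,"z": 1.5,"yaw": 0},
    {"x": 0,"y": 0,"z": 1.6,"yaw": 0},
    {"x": 0,"y": 0,"z": 1.6,"yaw": 0},
    {"x": 0,"y": 0,"z": 1.5,"yaw": 0},
    {"x": 0,"y": 0,"z": 1.5,"yaw": 0}
  ]
}}

```text
clock: 1.87
ee_pos: [0.4377, 0.2342, 0.0535]
orientation: [0.019, 1.0, 0.0, -0.0]
force: [0.0, 0.2, -0.6]
width: 0.0854
grip_force: 0.0
```

```bash
python3 - <<'E'
from cell import ctrl
from h import *
for n in("top","scene"):
    d=ctrl.snapshot(n); np.savez(f"pics/{n}1.npz",**d)
print(d["z_map"].shape); s=ctrl.sense(); print(s["clock"],s["ee_pos"],s["orientation"],s["force"])
cv2.imwrite("pics/s1.png",cv2.resize(d["pixels"][150:320,270:410,::-1],None,fx=3.5,fy=3.5,interpolation=cv2.INTER_CUBIC))
E
```

```text
(384, 512)
1.9667 [0.43557512 0.23353034 0.05205439] [ 1.86690300e-02  9.99822491e-01 -9.32401700e-04 -2.36329941e-03] [-0.94750717  0.17011493  0.03626082]
```

View pics/s1.png

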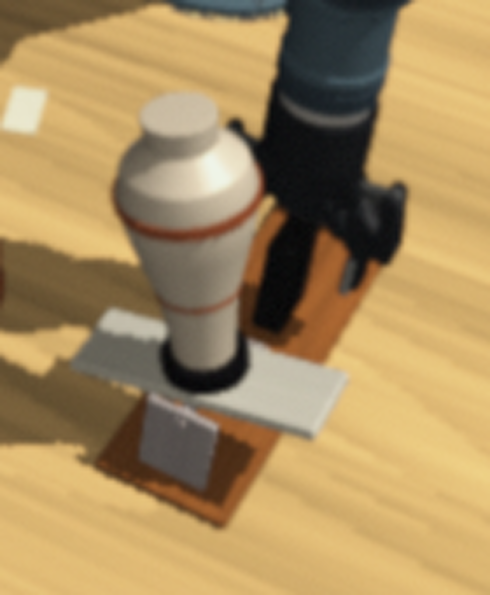

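```bash
cat >> h.py <<'E'
from scipy.optimize import least_squares
from scipy.spatial.transform import Rotation as Ro
def vpts(d,piv,yaw):
    """vase/bar points in stand axes about the pivot, coarse box"""
    P=cloud(d).reshape(-1,3); P=P[np.isfinite(P[:,0])]
    q=Ro.from_euler('z',-yaw).apply(P-piv)
    return q[(abs(q[:,0])<.06)&(abs(q[:,1])<.12)&(q[:,2]>.02)&(q[:,2]<.24)]
HB=np.linspace(.035,.215,25)
def loc(q,p):  # p=theta,dy,dx
    return Ro.from_euler('x',-p[0]).apply(q-np.array([p[2],p[1],0]))
def fit(q,prof,p0,free=3):
    for _ in range(3):
        w=loc(q,p0); r=np.hypot(w[:,0],w[:,1])
        k=(w[:,2]>.035)&(w[:,2]<.212)&(abs(r-np.interp(w[:,2],HB,prof))<.012)
        qq=q[k]
        def f(p):
            w=loc(qq,p); return np.hypot(w[:,0],w[:,1])-np.interp(w[:,2],HB,prof)
        s=least_squares(f,p0,loss='soft_l1',f_scale=.002); p0=s.x
    return s.x,np.median(abs(f(s.x))),k.sum()
E
cat > t.py <<'E'
from h import *
yaw=-.0362; piv=np.array([.4385,.2336,.065])+.14*np.array([np.cos(yaw),np.sin(yaw),0])
Q={n:[vpts(dict(np.load(f"pics/{n}{i}.npz")),piv,yaw) for i in (0,1)] for n in ("scene","top")}
def profile(q,p):
    w=loc(q,p); r=np.hypot(w[:,0],w[:,1]); i=np.digitize(w[:,2],HB-(HB[1]-HB[0])/2)-1
    return np.array([np.median(r[(i==j)&(r<.055)]) if ((i==j)&(r<.055)).sum()>3 else .02 for j in range(25)])
p={n:np.array([.22,0,0]) for n in Q}; 
q=np.vstack(Q["scene"][:1]); pp=p["scene"].copy()
for it in range(15):
    prof=profile(np.vstack([Q["scene"][0],loc(Q["top"][0],[0,*(p["top"]-p["scene"])[1:]])]),p["scene"])
    for n in Q:
        s=fit(Q[n][0],prof,p[n]); p[n]=np.array([.22,s[0][1]+.0*s[0][0],s[0][2]])
print(prof.round(4)); np.save("prof.npy",prof)
for n in Q:
    for i in (0,1): print(n,i,fit(Q[n][i],prof,p[n]))
    for i in (0,1):
        w=loc(Q[n][i],p[n]); k=(abs(w[:,1])>.05)&(w[:,2]>-.0)&(w[:,2]<.03)
        if k.sum()>20:
            A=np.c_[w[k][:,:2],np.ones(k.sum())]; print("bar",k.sum(),np.linalg.lstsq(A,w[k][:,2],rcond=None)[0])
E
python3 t.py
```

```text
[0.0247 0.0219 0.0227 0.0233 0.0239 0.0248 0.0256 0.0278 0.0291 0.0311
 0.0332 0.0356 0.038  0.04   0.0419 0.0436 0.0454 0.0471 0.0448 0.0422
 0.0397 0.0332 0.0256 0.0232 0.018 ]
scene 0 (array([ 0.22011341, -0.00049268,  0.00170916]), np.float64(0.0008819636223894728), np.int64(1965))
scene 1 (array([ 0.22185741, -0.00036177,  0.00170615]), np.float64(0.000857218933446327), np.int64(1966))
bar 390 [-0.03681714 -0.04076524  0.01804186]
bar 390 [-0.03477543 -0.03542308  0.01744917]
top 0 (array([0.25524815, 0.00613559, 0.00041504]), np.float64(0.0009774050445764265), np.int64(743))
top 1 (array([0.25282318, 0.00572656, 0.00044779]), np.float64(0.0010186081918850745), np.int64(743))
bar 256 [0.02483522 0.00352805 0.01526528]
bar 253 [ 0.00379797 -0.0175994   0.016723  ]
```

Call:
{"fn": "apply_moves", "kwargs": {
  "motion": [
    {"x": 0,"y": 0,"z": 0,"yaw": 0},
    {"x": 0,"y": 0,"z": 0,"yaw": 0},
    {"x": 0,"y": 0,"z": 0,"yaw": 0},
    {"x": 0,"y": 0,"z": 0,"yaw": 0},
    {"x": 0,"y": 0,"z": 0,"yaw": 0},
    {"x": 0,"y": 0,"z": 0,"yaw": 0},
    {"x": 0,"y": 0,"z": 0,"yaw": 0},
    {"x": 0,"y": 0,"z": 0,"yaw": 0}
  ],
  "claw": 0,
  "squeeze": 110
}}

```text
clock: 2.63
ee_pos: [0.4386, 0.2343, 0.0553]
orientation: [0.019, 1.0, -0.0, 0.001]
force: [-1.1, -1.3, 6.2]
width: 0.0228
grip_force: 109.1
```

Call:
{"fn": "apply_moves", "kwargs": {
  "motion": [
    {"x": 0,"y": 0,"z": -0.5,"yaw": 0},
    {"x": 0,"y": 0,"z": -1,"yaw": 0},
    {"x": 0,"y": 0,"z": -1.5,"yaw": 0},
    {"x": 0,"y": 0,"z": -1.5,"yaw": 0},
    {"x": 0,"y": 0,"z": -1.5,"yaw": 0},
    {"x": 0,"y": 0,"z": -1.2,"yaw": 0},
    {"x": 0,"y": 0,"z": -0.8,"yaw": 0},
    {"x": 0,"y": 0,"z": 0,"yaw": 0},
    {"x": 0,"y": 0,"z": 0,"yaw": 0}
  ]
}}

```text
clock: 3.38
ee_pos: [0.4375, 0.2344, 0.1341]
orientation: [0.019, 1.0, 0.0, -0.0]
force: [0.5, 0.2, -9.1]
width: 0.0228
grip_force: 108.8
```

```bash
cat > meas.py <<'E'
from cell import ctrl
from h import *
import sys,json
prof=np.load("prof.npy")
def measure(tag,show=False):
    s=ctrl.sense(); d=ctrl.snapshot("scene"); np.savez(f"pics/{tag}.npz",**d)
    o=Ro.from_quat(s["orientation"]).as_matrix(); yaw=np.arctan2(-o[1,0],-o[0,0])
    t=s["ee_pos"]; piv=np.array([t[0],t[1],t[2]+.011])+.14*np.array([np.cos(yaw),np.sin(yaw),0])
    q=vpts(d,piv,yaw); best=None
    for th in (-.2,-.1,0,.1,.2):
        r=fit(q,prof,np.array([th,0,.0015]))
        if best is None or r[2]-1e5*r[1]>best[2]-1e5*best[1]: best=r
    print("clock %.3f tcp %s yaw %.2f roll/pitch %s  theta %.4f dy %.4f dx %.4f res %.5f n %d F %s w %.4f g %.0f"%(s["clock"],t.round(4),np.degrees(yaw),o[2,:2].round(4),*best[0],best[1],best[2],s["force"].round(2),s["width"],s["grip_force"]))
    return s["clock"],t,yaw,best[0][0],d
if __name__=="__main__":
    *_,d=measure(sys.argv[1])
    if len(sys.argv)>2: cv2.imwrite(f"pics/{sys.argv[1]}.png",cv2.resize(d["pixels"][:,:,::-1],(800,600)))
E
python3 meas.py g1 v
```

```text
clock 3.383 tcp [0.4375 0.2344 0.1341] yaw -2.13 roll/pitch [0.0005 0.    ]  theta 0.2417 dy 0.0023 dx 0.0024 res 0.00103 n 2272 F [ 0.46  0.23 -9.06] w 0.0228 g 109
```

View pics/g1.png

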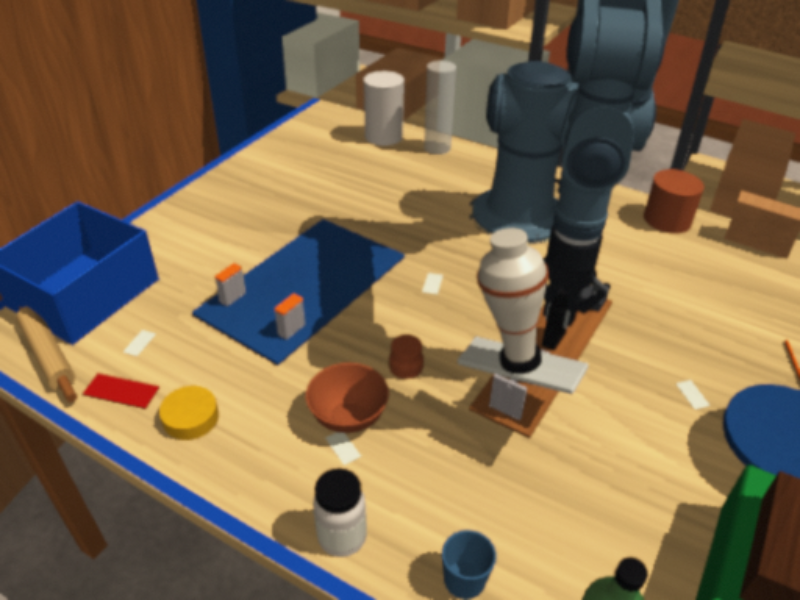

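```bash
cat > t2.py <<'E'
from h import *
prof=np.load("prof.npy")
for n,t in(("scene1",[.4375,.2344,.054]),("g1",[.4375,.2344,.1341])):
    d=dict(np.load(f"pics/{n}.npz")); yaw=-.0362
    piv=np.array(t)+[0,0,.011]+.14*np.array([np.cos(yaw),np.sin(yaw),0])
    q=vpts(d,piv,yaw)
    for dz in(-.006,-.003,0,.003,.006): 
        r=fit(q-[0,0,dz],prof,np.array([.22,0,.0015])); print(n,dz,r[0].round(4),r[1].round(5),r[2])
    P=cloud(d).reshape(-1,3); H=hsv(d).reshape(-1,3); k=np.isfinite(P[:,0]);P,H=P[k],H[k]
    w=Ro.from_euler('z',-yaw).apply(P-piv)
    k=(w[:,0]>-.28)&(w[:,0]<-.0)&(abs(w[:,1])<.06)&(abs(w[:,2]+.057)<.012)&(H[:,1]>110)&(H[:,0]<20)
    b=w[k]
    for _ in range(4):
        A=np.c_[b[:,:2],np.ones(len(b))]; c=np.linalg.lstsq(A,b[:,2],rcond=None)[0]; b=b[abs(A@c-b[:,2])<.0025]
    print("board",len(b),c.round(4),b.min(0).round(3),b.max(0).round(3))
E
python3 t2.py
```

```text
scene1 -0.006 [ 0.1826 -0.0054  0.0034] 0.00201 2059
scene1 -0.003 [ 0.1982 -0.0039  0.003 ] 0.00121 2005
scene1 0 [ 0.2219 -0.0011  0.0027] 0.00086 1966
scene1 0.003 [0.2524 0.0027 0.0025] 0.00113 1967
scene1 0.006 [0.2883 0.0074 0.0023] 0.00166 1975
board 579 [ 0.0002 -0.0208 -0.0549] [-0.244 -0.051 -0.058] [-0.     0.05  -0.052]
g1 -0.006 [ 0.1935 -0.0036  0.0029] 0.00139 2350
g1 -0.003 [ 0.2117 -0.0017  0.0026] 0.00093 2278
g1 0 [0.2421 0.0022 0.0023] 0.00103 2272
g1 0.003 [0.2795 0.0072 0.0022] 0.00143 2284
g1 0.006 [0.3242 0.0134 0.002 ] 0.0018 2286
board 770 [-0.002   0.0079 -0.0564] [-0.28  -0.051 -0.059] [-0.     0.05  -0.053]
```

```bash
cat >> h.py <<'E'
ZB=.0155
def loc4(q,p): return Ro.from_euler('x',-p[0]).apply(q-np.array([p[2],p[1],p[3]]))
def sel(q,p,prof):
    w=loc4(q,p); r=np.hypot(w[:,0],w[:,1])
    k=(w[:,2]>.035)&(w[:,2]<.212)&(abs(r-np.interp(w[:,2],HB,prof))<.010)
    b=(abs(w[:,2]-ZB)<.005)&(abs(w[:,1])>.035)&(abs(w[:,1])<.085)&(w[:,0]>-.027)&(w[:,0]<.027)
    return k,b
def fit4(q,prof,p0,zb=ZB):
    p0=np.r_[p0,0] if len(p0)==3 else p0
    for _ in range(5):
        k,b=sel(q,p0,prof); qk,qb=q[k],q[b]
        def f(p):
            w=loc4(qk,p); u=loc4(qb,p)
            return np.r_[np.hypot(w[:,0],w[:,1])-np.interp(w[:,2],HB,prof),1.5*(u[:,2]-zb)]
        s=least_squares(f,p0,loss='soft_l1',f_scale=.0015); p0=s.x
    return s.x,np.median(abs(s.fun)),k.sum(),b.sum()
E
cat > t3.py <<'E'
from h import *
from cell import ctrl
for i in range(2): np.savez(f"pics/g{i+2}.npz",**ctrl.snapshot("scene"))
yaw=-.0362; base=np.array([.4375,.2344,.011])+.14*np.array([np.cos(yaw),np.sin(yaw),0])
Q=[vpts(dict(np.load(f"pics/{n}.npz")),base+[0,0,z],yaw) for n,z in(("scene0",.054),("scene1",.054),("g1",.1341),("g2",.1341),("g3",.1341))]
prof=np.load("prof.npy"); zb=ZB
p=[np.array([.22,0,.002,0]) for _ in Q]
for it in range(12):   # self-calibrate profile & bar height with theta=.22, dz=0 on the table frames
    W=[loc4(Q[i],p[i]) for i in(0,1)]; w=np.vstack(W); r=np.hypot(w[:,0],w[:,1]); 
    k=(abs(r-np.interp(w[:,2],HB,prof))<.008); B=np.clip((w[k,2][:,None]-HB)/(HB[1]-HB[0]),-1,1); B=1-abs(B)
    g=(w[k,2]>HB[0])&(w[k,2]<HB[-1])
    prof=np.linalg.lstsq(np.vstack([B[g],.3*np.eye(25)]),np.r_[r[k][g],.3*prof],rcond=None)[0]
    zb=np.median(np.concatenate([x[sel(q,pp,prof)[1]][:,2] for x,q,pp in zip(W,Q,p)]))
    for i in(0,1):
        s=fit4(Q[i],prof,p[i],zb)[0]; p[i]=np.array([.22,s[1],s[2],0])
np.save("prof4.npy",prof); np.save("zb.npy",zb); print(zb,prof.round(4))
for q in Q: print(fit4(q,prof,p[0],zb))
E
python3 t3.py
```

```text
0.015875947978770046 [0.021  0.0207 0.0217 0.0223 0.0231 0.0237 0.0244 0.0267 0.0282 0.0302
 0.0322 0.0346 0.0367 0.039  0.0408 0.0425 0.0444 0.0468 0.0441 0.0415
 0.04   0.0327 0.0231 0.022  0.0232]
(array([ 2.21912074e-01, -4.88489992e-04,  3.62158804e-03,  9.02780323e-05]), np.float64(0.0009277755983104), np.int64(1965), np.int64(367))
(array([ 2.20972795e-01, -6.95425259e-04,  3.62289255e-03, -1.10537675e-04]), np.float64(0.0008477331650450694), np.int64(1967), np.int64(367))
(array([ 0.22692666,  0.00078319,  0.00338951, -0.00160987]), np.float64(0.0008933072629205147), np.int64(2274), np.int64(383))
(array([ 0.22554331,  0.00042997,  0.00317591, -0.00244207]), np.float64(0.000902797656116958), np.int64(2273), np.int64(384))
(array([ 0.22499355,  0.00022718,  0.00298029, -0.00276525]), np.float64(0.0009191072820471206), np.int64(2275), np.int64(392))
```

Call:
{"fn": "apply_moves", "kwargs": {
  "motion": [
    {"x": 0,"y": -0.25,"z": 0,"yaw": 0},
    {"x": 0,"y": -0.5,"z": 0,"yaw": 0},
    {"x": 0,"y": -0.75,"z": 0,"yaw": 0},
    {"x": 0,"y": -1.0,"z": 0,"yaw": 0},
    {"x": 0,"y": -1.25,"z": 0,"yaw": 0},
    {"x": 0,"y": -1.5,"z": 0,"yaw": 0},
    {"x": 0,"y": -1.75,"z": 0,"yaw": 0},
    {"x": 0,"y": -2.0,"z": 0,"yaw": 0},
    {"x": 0,"y": -1.5,"z": 0,"yaw": 0},
    {"x": 0,"y": -0.5,"z": 0,"yaw": 0}
  ]
}}

```text
clock: 4.37
ee_pos: [0.4331, 0.1214, 0.1343]
orientation: [0.02, 1.0, -0.001, -0.0]
force: [-0.5, 0.5, -9.6]
width: 0.0226
grip_force: 108.9
```

```bash
cat > meas.py <<'E'
from cell import ctrl
from h import *
prof=np.load("prof4.npy"); zb=float(np.load("zb.npy"))
def measure(tag,th0=(0,.15,-.15)):
    s=ctrl.sense(); d=ctrl.snapshot("scene"); np.savez(f"pics/{tag}.npz",**d)
    o=Ro.from_quat(s["orientation"]).as_matrix(); yaw=np.arctan2(-o[1,0],-o[0,0])
    t=s["ee_pos"]; piv=np.array([t[0],t[1],t[2]+.009])+.14*np.array([np.cos(yaw),np.sin(yaw),0])
    q=vpts(d,piv,yaw)
    best=max((fit4(q,prof,np.array([a,0,.003,0]),zb) for a in th0),key=lambda r:r[2]+r[3]-1e6*r[1])
    print("clock %.3f tcp %s yaw %.2f tilt %s theta %.4f dy %.4f dx %.4f dz %.4f res %.5f n %d %d F %s g %.0f"%(s["clock"],t.round(4),np.degrees(yaw),o[2,:2].round(4),*best[0],*best[1:],s["force"].round(1),s["grip_force"]))
    return s["clock"],t,yaw,best[0][0]
E
cat > plan.py <<'E'
import numpy as np,sys,json
from scipy.optimize import least_squares,lsq_linear
R=1/12; n=20; dt=R/n; TAU=.03
def sim(d,x,s,phi,stop=True):
    """d: lateral pivot shifts (m) per step of R (or (shift,duration)); x=[theta,omega,v,vcmd...]"""
    th,om,v=x; out=[]
    I,ml=.0062*s,.33*.122*s
    for e in d:
        dist,T=e if isinstance(e,tuple) else (e,R)
        m=max(1,int(round(T/dt))); vc=dist/T
        for _ in range(m):
            a=(vc-v)/TAU; v+=a*dt
            om+=dt*(ml*9.81*th-.3*(th-phi)-.085*om+ml*a)/I; th+=dt*om
            if stop and abs(th-phi)>.22: th=phi+np.sign(th-phi)*.22; om=0
        out.append((th,om,v))
    return np.array(out)
def plan(x,s,phi,p_goal,N,cap=.035,wth=.3,wa=.3,cap_th=None,lastd=0):
    z=np.zeros(N); base=sim(z,x,s,phi,False)
    G=np.zeros((N,N))  # theta response to unit shift in row j; shift invariance
    imp=sim(np.eye(N)[0],(0,0,0),s,0,False)
    Gt=np.zeros((N,N));Gw=np.zeros((N,N))
    for j in range(N): Gt[j:,j]=imp[:N-j,0];Gw[j:,j]=imp[:N-j,1]
    I,ml=.0062*s,.33*.122*s; theq=-.3*phi/(ml*9.81-.3)
    D=np.eye(N)-np.eye(N,k=-1); r0=np.zeros(N); r0[0]=lastd
    A=np.vstack([Gt[-1:]*300,Gw[-1:]*60,np.ones((1,N))*100,np.eye(N)[-1:]*30,Gt*wth,D*wa*10])
    b=np.r_[300*(theq-base[-1,0]),-60*base[-1,1],100*p_goal,0,wth*(theq-base[:,0]),wa*10*r0]
    u=lsq_linear(A,b,(-cap,cap)).x
    return u,base[:,0]+Gt@u
E
python3 - <<'E'
from meas import measure
from plan import *
measure("r1",(.2,))
s,phi=1,.004
for pre in ([.015,.03,.038,.038],[.015,.03,.038,.038,.038]):
  for s in(.92,1,1.08):
    x=sim(pre,(.224,0,0),s,phi)[-1]
    u,th=plan(x,s,phi,.11-sum(pre),24,cap=.04,lastd=pre[-1],wa=.1,wth=1)
    print(len(pre),s,(u*100).round(2),th.round(3))
E
```

```text
clock 4.367 tcp [0.4331 0.1214 0.1343] yaw -2.32 tilt [ 0.0004 -0.0019] theta 0.2207 dy 0.0002 dx 0.0038 dz -0.0003 res 0.00090 n 2124 328 F [-0.5  0.5 -9.6] g 109
4 0.92 [-4.   -4.   -4.   -4.   -4.   -4.   -3.14 -2.1  -1.28 -0.5   0.24  0.95
  1.61  2.22  2.8   3.35  4.    4.    4.    4.    4.    4.   -3.86 -1.41] [-0.001 -0.125 -0.167 -0.185 -0.198 -0.209 -0.195 -0.162 -0.126 -0.091
 -0.056 -0.02   0.015  0.05   0.085  0.121  0.161  0.185  0.202  0.216
  0.231  0.246  0.029 -0.019]
4 1 [-4.   -3.71 -2.13 -1.82 -1.49 -1.14 -0.81 -0.5  -0.21  0.07  0.32  0.56
  0.78  0.97  1.16  1.32  1.46  1.59  1.7   1.78  1.95  2.   -0.97  0.01] [-0.007 -0.135 -0.134 -0.119 -0.108 -0.097 -0.085 -0.074 -0.063 -0.052
 -0.041 -0.03  -0.018 -0.007  0.004  0.015  0.026  0.038  0.049  0.06
  0.074  0.087  0.006 -0.013]
4 1.08 [-4.   -0.9  -0.63 -0.59 -0.45 -0.32 -0.2  -0.08  0.02  0.12  0.21  0.29
  0.36  0.43  0.49  0.54  0.58  0.61  0.64  0.66  0.7   0.65 -0.27  0.06] [-0.012 -0.063 -0.052 -0.047 -0.043 -0.039 -0.035 -0.032 -0.028 -0.024
 -0.02  -0.016 -0.012 -0.008 -0.004 -0.     0.003  0.007  0.011
[... 309 characters left out ...]
104  0.131  0.158  0.19
  0.213  0.23   0.026 -0.019]
5 1 [-4.   -2.86 -1.74 -1.53 -1.28 -1.01 -0.77 -0.54 -0.32 -0.11  0.08  0.26
  0.43  0.58  0.72  0.84  0.95  1.05  1.14  1.2   1.33  1.4  -0.71 -0.02] [-0.007 -0.109 -0.105 -0.094 -0.086 -0.078 -0.07  -0.061 -0.053 -0.045
 -0.037 -0.029 -0.02  -0.012 -0.004  0.004  0.012  0.021  0.029  0.037
  0.047  0.057  0.    -0.013]
5 1.08 [-3.51 -0.57 -0.43 -0.46 -0.39 -0.32 -0.26 -0.2  -0.14 -0.09 -0.04 -0.
  0.04  0.08  0.11  0.14  0.16  0.19  0.2   0.22  0.24  0.24 -0.12  0.01] [ 0.003 -0.042 -0.032 -0.03  -0.028 -0.026 -0.025 -0.023 -0.021 -0.019
 -0.017 -0.016 -0.014 -0.012 -0.01  -0.008 -0.007 -0.005 -0.003 -0.001
  0.001  0.003 -0.007 -0.009]
```

```bash
python3 - <<'E'
from plan import *
for pre in ([.015,.03,.04,.04,.04],[.015,.03,.04,.04,.04,.04]):
  for s in(.92,1,1.08):
    x=sim(pre,(.22,0,0),s,0)[-1]
    u,th=plan(x,s,0,.11-sum(pre),30,cap=.04,lastd=pre[-1],wa=.1,wth=1)
    print(len(pre),s,(u*100).round(2)[:12],th.round(3)[:12],(th-0).max().round(3))
E
```

```text
5 0.92 [-4.   -1.33 -1.05 -1.01 -0.89 -0.77 -0.66 -0.55 -0.45 -0.35 -0.25 -0.16] [-0.012 -0.061 -0.05  -0.046 -0.042 -0.039 -0.035 -0.032 -0.028 -0.025
 -0.021 -0.018] 0.043
5 1 [-2.3  -0.06 -0.   -0.08 -0.09 -0.1  -0.1  -0.11 -0.11 -0.12 -0.12 -0.13] [ 0.035 -0.005  0.001  0.002  0.001  0.001  0.001  0.     0.    -0.
 -0.001 -0.001] 0.035
5 1.08 [-1.57  0.47  0.44  0.3   0.24  0.17  0.11  0.06  0.   -0.05 -0.1  -0.14] [0.054 0.018 0.022 0.021 0.019 0.017 0.016 0.014 0.012 0.011 0.009 0.008] 0.054
6 0.92 [-3.4  -0.91 -0.73 -0.74 -0.68 -0.62 -0.56 -0.5  -0.45 -0.39 -0.34 -0.29] [ 0.006 -0.037 -0.029 -0.026 -0.025 -0.023 -0.021 -0.02  -0.018 -0.016
 -0.015 -0.013] 0.017
6 1 [-1.8   0.18  0.19  0.06  0.01 -0.03 -0.08 -0.13 -0.17 -0.21 -0.25 -0.28] [0.05  0.013 0.017 0.016 0.014 0.013 0.011 0.01  0.008 0.006 0.005 0.003] 0.05
6 1.08 [-1.19  0.64  0.57  0.39  0.28  0.19  0.09  0.   -0.08 -0.16 -0.24 -0.31] [0.066 0.032 0.034 0.032 0.029 0.027 0.024 0.021 0.019 0.016 0.013 0.011] 0.066
```

Call:
{"fn": "apply_moves", "kwargs": {
  "motion": [
    {"x": 0,"y": 1.5,"z": 0,"yaw": 0},
    {"x": 0,"y": 3.0,"z": 0,"yaw": 0},
    {"x": 0,"y": 4.0,"z": 0,"yaw": 0},
    {"x": 0,"y": 4.0,"z": 0,"yaw": 0},
    {"x": 0,"y": 4.0,"z": 0,"yaw": 0},
    {"x": 0,"y": -2.3,"z": 0,"yaw": 0},
    {"x": 0,"y": -0.1,"z": 0,"yaw": 0},
    {"x": 0,"y": -0.1,"z": 0,"yaw": 0}
  ]
}}

```text
clock: 5.08
ee_pos: [0.4381, 0.2649, 0.1339]
orientation: [0.018, 1.0, -0.0, -0.001]
force: [-1.4, -0.4, -10.0]
width: 0.0229
grip_force: 113.2
```

```bash
cat > step.py <<'E'
import sys,json,os
from meas import measure
from plan import *
# usage: step.py '<lateral cm rows sent in last call>' goal_y N rows_to_send   ; goal: stand-lateral position relative to origin via tcp
L="log.json"; log=json.load(open(L)) if os.path.exists(L) else []
rows=json.loads(sys.argv[1]); pg=float(sys.argv[2]); N=int(sys.argv[3])
log.append(["rows",[r/100 for r in rows]])
c,t,yaw,th=measure("m%02d"%len(log)); log.append(["meas",th]); log.append(["rows",[[0,.05]]])
json.dump(log,open(L,"w"))
def run(s,phi,th0):
    x=(th0,0,0); res=[];
    for k,v in log:
        if k=="rows": x=sim([tuple(e) if isinstance(e,list) else e for e in v],x,s,phi)[-1]
        else: res.append((v-x[0]))
    return x,np.array(res)
W=12  # recent-measurement weighting through an additive process noise is skipped; use corrections instead
def kf(s,phi):
    """Kalman filter along the log"""
    x=np.array([.22+phi,0,0.]); P=np.diag([1e-6,1e-6,0]); res=[];S=[]
    for k,v in log:
        if k=="rows":
            seq=[tuple(e) if isinstance(e,list) else e for e in v]
            f0=sim(seq,x,s,phi)[-1]; F=np.zeros((3,3))
            for j in range(2):
                h=np.zeros(3);h[j]=1e-4; F[:,j]=(sim(seq,x+h,s,phi,False)[-1]-sim(seq,x,s,phi,False)[-1])/1e-4
            T=sum(e[1] if isinstance(e,tuple) else R for e in seq)
            x=f0; P=F@P@F.T+np.diag([2e-6,1e-5,0])*T
        else:
            y=v-x[0]; q=P[0,0]+2.5e-6; K=P[:,0]/q; x=x+K*y; P=P-np.outer(K,P[0]); res.append(y);S.append(q)
    return x,np.array(res),np.array(S)
def cost(p):
    x,r,S=kf(*p); return np.r_[r/np.sqrt(S),(p[0]-1)/.05,p[1]/.006,np.sqrt(np.maximum(0,np.log(S/2.5e-6)))]
p=least_squares(cost,[1,0],diff_step=1e-3,x_scale=[.05,.01],max_nfev=15).x
x,r,S=kf(*p); s,phi=p
print("s %.3f phi %.4f theta_eq %.4f now th %.4f om %.4f | innov %s"%(s,phi,-.3*phi/(.33*.122*9.81*s-.3),x[0],x[1],r[-4:].round(4)))
if __name__=="__main__" and N:
    # goal by tcp: lateral coordinate along current stand y
    last=0
    u,tt=plan(x,s,phi,pg/100,N,wa=.3,wth=1,lastd=last)
    print("u cm",(u*100).round(2)[:12].tolist()); print("th",tt.round(3)[:12].tolist(),"max",abs(tt).max().round(3))
E
python3 - <<'E'
import json; json.dump([["rows",[-.0025,-.005,-.0075,-.01,-.0125,-.015,-.0175,-.02,-.015,-.005]],["rows",[[0,.05]]]],open("log.json","w"))
E
python3 step.py '[1.5,3,4,4,4,-2.3,-0.1,-0.1]' -3 24
```

```text
clock 5.083 tcp [0.4381 0.2649 0.1339] yaw -2.05 tilt [ 0.0013 -0.0004] theta -0.0222 dy -0.0010 dx 0.0031 dz 0.0001 res 0.00079 n 2224 9 F [ -1.4  -0.4 -10. ] g 113
s 1.029 phi -0.0056 theta_eq 0.0156 now th -0.0213 om 0.0164 | innov [-0.0035]
u cm [3.09, 2.92, 2.28, 1.76, 1.35, 0.99, 0.65, 0.32, 0.02, -0.26, -0.52, -0.76]
th [0.075, 0.131, 0.138, 0.127, 0.113, 0.101, 0.089, 0.078, 0.066, 0.055, 0.043, 0.031] max 0.138
```

```bash
sed -i 's#p\[1\]/.006#p[1]/.003#' step.py; python3 - <<'E'
import sys,json
sys.argv=["x","[]","0","0"]
src=open("step.py").read().split("log.append")[0]
body=open("step.py").read()
i=body.index("def kf"); j=body.index("if __name__")
exec(src); exec(body[i:j])
for N,g in((24,0),(36,-.03),(48,-.03)):
    u,tt=plan(x,s,phi,g,N,wa=.3,wth=3); print(N,g,(u*100).round(2)[:14],tt.round(3)[:14],abs(tt).max(),(u.cumsum()*100).max().round(1))
E
```

```text
s 1.051 phi -0.0020 theta_eq 0.0053 now th -0.0208 om 0.0253 | innov [-0.0062]
24 0 [ 2.44  1.21  1.    0.85  0.68  0.52  0.36  0.22  0.08 -0.05 -0.16 -0.27
 -0.37 -0.47] [0.057 0.069 0.061 0.056 0.051 0.047 0.042 0.037 0.032 0.028 0.023 0.018
 0.013 0.009] 0.06864086184840085 7.4
36 -0.03 [ 1.81  0.96  0.84  0.76  0.67  0.57  0.48  0.4   0.31  0.23  0.16  0.08
  0.01 -0.05] [0.037 0.047 0.043 0.041 0.04  0.038 0.036 0.034 0.032 0.031 0.029 0.027
 0.025 0.023] 0.04709742138826335 7.3
48 -0.03 [1.41 0.77 0.7  0.66 0.6  0.54 0.49 0.43 0.38 0.33 0.28 0.23 0.19 0.14] [0.024 0.033 0.03  0.029 0.029 0.028 0.027 0.026 0.025 0.024 0.024 0.023
 0.022 0.021] 0.032674619580912306 7.3
```

Call:
{"fn": "apply_moves", "kwargs": {
  "motion": [
    {"x": 0,"y": 1.4,"z": 0,"yaw": 0},
    {"x": 0,"y": 0.8,"z": 0,"yaw": 0},
    {"x": 0,"y": 0.7,"z": 0,"yaw": 0},
    {"x": 0,"y": 0.65,"z": 0,"yaw": 0},
    {"x": 0,"y": 0.6,"z": 0,"yaw": 0},
    {"x": 0,"y": 0.55,"z": 0,"yaw": 0}
  ]
}}

```text
clock: 5.63
ee_pos: [0.4408, 0.312, 0.1343]
orientation: [0.019, 1.0, 0.0, -0.0]
force: [0.4, 0.3, -9.2]
width: 0.0227
grip_force: 113.3
```

```bash
sed -i 's/u,tt=plan(x,s,phi,pg\/100,N,wa=.3,wth=1,lastd=last)/u,tt=plan(x,s,phi,pg\/100,N,wa=.3,wth=3,lastd=last)/; s/last=0$/last=x[2]*R/' step.py; python3 step.py '[1.4,0.8,0.7,0.65,0.6,0.55]' -7.5 44
```

```text
clock 5.633 tcp [0.4408 0.312  0.1343] yaw -2.13 tilt [0.     0.0001] theta 0.0596 dy 0.0001 dx 0.0023 dz 0.0005 res 0.00072 n 2309 122 F [ 0.4  0.3 -9.2] g 113
s 1.114 phi 0.0059 theta_eq -0.0127 now th 0.0534 om -0.1543 | innov [-0.0103  0.0051]
u cm [-2.43, -1.24, -1.14, -1.09, -1.01, -0.93, -0.85, -0.78, -0.7, -0.63, -0.57, -0.5]
th [-0.032, -0.048, -0.044, -0.043, -0.042, -0.041, -0.04, -0.039, -0.038, -0.037, -0.036, -0.035] max 0.048
```

Call:
{"fn": "apply_moves", "kwargs": {
  "motion": [
    {"x": 0,"y": -2.4,"z": 0,"yaw": 0},
    {"x": 0,"y": -1.2,"z": 0,"yaw": 0},
    {"x": 0,"y": -1.1,"z": 0,"yaw": 0},
    {"x": 0,"y": -1.1,"z": 0,"yaw": 0},
    {"x": 0,"y": -1.0,"z": 0,"yaw": 0}
  ]
}}

```text
clock: 6.1
ee_pos: [0.4381, 0.2423, 0.1343]
orientation: [0.019, 1.0, 0.0, -0.0]
force: [-0.6, 0.3, -9.2]
width: 0.0231
grip_force: 113.2
```

```bash
python3 step.py '[-2.4,-1.2,-1.1,-1.1,-1]' -1 36
```

```text
clock 6.100 tcp [0.4381 0.2423 0.1343] yaw -2.17 tilt [0.0001 0.0001] theta -0.0496 dy -0.0019 dx 0.0031 dz 0.0004 res 0.00089 n 2206 26 F [-0.6  0.3 -9.2] g 113
s 1.138 phi 0.0046 theta_eq -0.0091 now th -0.0326 om 0.4201 | innov [-0.0032  0.0071 -0.0024]
u cm [-0.52, -0.49, -0.43, -0.39, -0.35, -0.31, -0.27, -0.24, -0.2, -0.17, -0.14, -0.11]
th [-0.024, -0.024, -0.024, -0.023, -0.022, -0.022, -0.021, -0.02, -0.02, -0.019, -0.018, -0.018] max 0.024
```

Call:
{"fn": "apply_moves", "kwargs": {
  "motion": [
    {"x": 0,"y": -0.5,"z": 0,"yaw": 0},
    {"x": 0,"y": -0.5,"z": 0,"yaw": 0},
    {"x": 0,"y": -0.4,"z": 0,"yaw": 0},
    {"x": 0,"y": -0.4,"z": 0,"yaw": 0},
    {"x": 0,"y": -0.35,"z": 0,"yaw": 0},
    {"x": 0,"y": -0.3,"z": 0,"yaw": 0}
  ]
}}

```text
clock: 6.65
ee_pos: [0.4373, 0.2187, 0.1343]
orientation: [0.019, 1.0, 0.0, 0.0]
force: [-0.2, -0.8, -10.2]
width: 0.0229
grip_force: 113.2
```

```bash
python3 step.py '[-0.5,-0.5,-0.4,-0.4,-0.35,-0.3]' 1.5 36
```

```text
clock 6.650 tcp [0.4373 0.2187 0.1343] yaw -2.13 tilt [-0.0001  0.0001] theta -0.0054 dy -0.0006 dx 0.0035 dz -0.0000 res 0.00089 n 2187 3 F [ -0.2  -0.8 -10.2] g 113
s 1.130 phi 0.0062 theta_eq -0.0127 now th 0.0001 om 0.1621 | innov [-0.0079  0.0031 -0.0082  0.008 ]
u cm [-1.48, -0.84, -0.74, -0.67, -0.59, -0.51, -0.43, -0.36, -0.29, -0.22, -0.15, -0.09]
th [-0.037, -0.045, -0.042, -0.041, -0.039, -0.038, -0.037, -0.035, -0.034, -0.033, -0.031, -0.03] max 0.045
```

```bash
python3 - <<'E'
s=open("step.py").read()
s=s.replace("x,r,S=kf(*p); return np.r_[","plan_mod.TAU=max(p[2],.006); x,r,S=kf(p[0],p[1]); return np.r_[(p[2]-.03)/.02,")
s=s.replace("least_squares(cost,[1,0],diff_step=1e-3,x_scale=[.05,.01],max_nfev=15).x","least_squares(cost,[1.1,0.003,.03],diff_step=[1e-3,1e-2,1e-2],x_scale=[.05,.005,.01],max_nfev=15).x")
s=s.replace("x,r,S=kf(*p); s,phi=p","plan_mod.TAU=max(p[2],.006); x,r,S=kf(p[0],p[1]); s,phi,tau=p; print('tau',tau.round(4))")
s=s.replace("from plan import *","from plan import *\nimport plan as plan_mod")
s=s.replace("rows=json","REFIT=sys.argv[1]=='-'\nrows=[] if REFIT else json")
s=s.replace('log.append(["rows",[r','if not REFIT: log.append(["rows",[r')
s=s.replace('c,t,yaw,th=measure','if not REFIT:\n  c,t,yaw,th=measure')
open("step.py","w").write(s)
E
python3 step.py - 1.5 44; sed -n 10,14p step.py
```

```text
tau 0.006
s 1.115 phi 0.0064 theta_eq -0.0137 now th 0.0034 om 0.1588 | innov [-0.0006  0.0033 -0.0068  0.0063]
u cm [-1.17, -0.85, -0.74, -0.68, -0.61, -0.55, -0.49, -0.43, -0.38, -0.32, -0.27, -0.22]
th [-0.036, -0.04, -0.038, -0.037, -0.036, -0.036, -0.035, -0.034, -0.033, -0.032, -0.031, -0.03] max 0.04
if not REFIT:
  c,t,yaw,th=measure("m%02d"%len(log)); log.append(["meas",th]); log.append(["rows",[[0,.05]]])
json.dump(log,open(L,"w"))
def run(s,phi,th0):
    x=(th0,0,0); res=[];
```

Call:
{"fn": "apply_moves", "kwargs": {
  "motion": [
    {"x": 0,"y": -1.2,"z": 0,"yaw": 0},
    {"x": 0,"y": -0.85,"z": 0.2,"yaw": 0},
    {"x": 0,"y": -0.75,"z": 0.3,"yaw": 0},
    {"x": 0,"y": -0.7,"z": 0.3,"yaw": 0},
    {"x": 0,"y": -0.6,"z": 0.2,"yaw": 0},
    {"x": 0,"y": -0.5,"z": 0,"yaw": 0}
  ]
}}

```text
clock: 7.2
ee_pos: [0.4349, 0.172, 0.1236]
orientation: [0.019, 1.0, -0.0, -0.001]
force: [0.1, 0.2, -9.8]
width: 0.0228
grip_force: 113.3
```

```bash
python3 step.py '[-1.2,-0.85,-0.75,-0.7,-0.6,-0.5]' 6 36
```

```text
clock 7.200 tcp [0.4349 0.172  0.1236] yaw -2.17 tilt [ 0.0014 -0.0004] theta -0.0263 dy 0.0001 dx 0.0040 dz -0.0001 res 0.00081 n 2057 6 F [ 0.1  0.2 -9.8] g 113
tau 0.006
s 1.108 phi 0.0069 theta_eq -0.0149 now th -0.0123 om 0.2294 | innov [ 0.0028 -0.009   0.0039  0.0045]
u cm [-1.08, -0.79, -0.66, -0.57, -0.48, -0.4, -0.32, -0.25, -0.17, -0.1, -0.04, 0.03]
th [-0.045, -0.048, -0.046, -0.044, -0.043, -0.041, -0.04, -0.038, -0.037, -0.035, -0.034, -0.032] max 0.048
```

```bash
sed -i 's#p\[1\]/.003#p[1]/.012#' step.py; python3 step.py - 6 36;python3 step.py - 3 36
```

```text
tau 0.006
s 1.113 phi 0.0072 theta_eq -0.0154 now th -0.0121 om 0.2308 | innov [ 0.0014 -0.0092  0.0031  0.004 ]
u cm [-1.1, -0.8, -0.67, -0.58, -0.49, -0.41, -0.33, -0.25, -0.18, -0.11, -0.04, 0.03]
th [-0.046, -0.048, -0.047, -0.045, -0.044, -0.042, -0.041, -0.039, -0.038, -0.036, -0.035, -0.033] max 0.048
tau 0.006
s 1.113 phi 0.0072 theta_eq -0.0154 now th -0.0121 om 0.2308 | innov [ 0.0014 -0.0092  0.0031  0.004 ]
u cm [-0.97, -0.72, -0.61, -0.54, -0.47, -0.4, -0.33, -0.27, -0.21, -0.15, -0.09, -0.04]
th [-0.041, -0.043, -0.041, -0.04, -0.039, -0.038, -0.036, -0.035, -0.034, -0.033, -0.031, -0.03] max 0.043
```

Call:
{"fn": "apply_moves", "kwargs": {
  "motion": [
    {"x": 0,"y": -1.1,"z": 0,"yaw": 0},
    {"x": 0,"y": -0.8,"z": 0,"yaw": 0},
    {"x": 0,"y": -0.7,"z": 0,"yaw": 0},
    {"x": 0,"y": -0.6,"z": 0,"yaw": 0},
    {"x": 0,"y": -0.5,"z": 0,"yaw": 0},
    {"x": 0,"y": -0.4,"z": 0,"yaw": 0}
  ]
}}

```text
clock: 7.75
ee_pos: [0.434, 0.1314, 0.1244]
orientation: [0.019, 1.0, 0.0, 0.0]
force: [-0.4, -0.1, -9.0]
width: 0.023
grip_force: 113.3
```

```bash
python3 step.py '[-1.1,-0.8,-0.7,-0.6,-0.5,-0.4]' 10 36;python3 step.py - 10 48
```

```text
clock 7.750 tcp [0.434  0.1314 0.1244] yaw -2.16 tilt [-0.0002  0.0001] theta -0.0487 dy -0.0005 dx 0.0037 dz 0.0001 res 0.00083 n 1991 51 F [-0.4 -0.1 -9. ] g 113
tau 0.006
s 1.122 phi 0.0070 theta_eq -0.0147 now th -0.0376 om 0.1518 | innov [-0.0078  0.0045  0.0058 -0.0041]
u cm [0.22, 0.13, 0.14, 0.16, 0.18, 0.19, 0.21, 0.22, 0.24, 0.25, 0.26, 0.27]
th [-0.022, -0.02, -0.02, -0.02, -0.019, -0.019, -0.019, -0.018, -0.018, -0.018, -0.017, -0.017] max 0.022
tau 0.006
s 1.122 phi 0.0070 theta_eq -0.0147 now th -0.0376 om 0.1518 | innov [-0.0078  0.0045  0.0058 -0.0041]
u cm [0.33, 0.2, 0.18, 0.19, 0.19, 0.2, 0.2, 0.2, 0.21, 0.21, 0.21, 0.22]
th [-0.017, -0.016, -0.016, -0.016, -0.016, -0.016, -0.016, -0.015, -0.015, -0.015, -0.015, -0.015] max 0.017
```

Call:
{"fn": "apply_moves", "kwargs": {
  "motion": [
    {"x": 0,"y": 0.2,"z": 0,"yaw": 0},
    {"x": 0,"y": 0.15,"z": 0,"yaw": 0},
    {"x": 0,"y": 0.15,"z": 0,"yaw": 0},
    {"x": 0,"y": 0.15,"z": 0,"yaw": 0},
    {"x": 0,"y": 0.2,"z": 0,"yaw": 0},
    {"x": 0,"y": 0.2,"z": 0,"yaw": 0}
  ]
}}

```text
clock: 8.3
ee_pos: [0.4344, 0.143, 0.1243]
orientation: [0.018, 1.0, 0.0, -0.0]
force: [0.1, -0.1, -8.9]
width: 0.0225
grip_force: 113.2
```

```bash
python3 step.py '[0.2,0.15,0.15,0.15,0.2,0.2]' 9.3 36
```

```text
clock 8.300 tcp [0.4344 0.143  0.1243] yaw -2.11 tilt [0.     0.0002] theta -0.0280 dy 0.0001 dx 0.0037 dz 0.0000 res 0.00086 n 2013 11 F [ 0.1 -0.1 -8.9] g 113
tau 0.006
s 1.124 phi 0.0066 theta_eq -0.0138 now th -0.0334 om -0.1106 | innov [ 0.0063  0.0078 -0.0019 -0.0075]
u cm [0.86, 0.64, 0.58, 0.55, 0.52, 0.49, 0.47, 0.44, 0.41, 0.39, 0.36, 0.34]
th [-0.004, -0.002, -0.002, -0.003, -0.003, -0.004, -0.004, -0.004, -0.005, -0.005, -0.006, -0.006] max 0.015
```

```bash
python3 - <<'E'
s=open("plan.py").read()
s=s.replace("TAU=.03","TAU=.03; GA=1.; CD=.085").replace("-.085*om+ml*a","-CD*om+GA*ml*a"); open("plan.py","w").write(s)
s=open("step.py").read()
s=s.replace("plan_mod.TAU=max(p[2],.006);","plan_mod.TAU=max(p[2],.006);plan_mod.GA=p[3];plan_mod.CD=p[4];")
s=s.replace("[1.1,0.003,.03],diff_step=[1e-3,1e-2,1e-2],x_scale=[.05,.005,.01]","[1.05,0.003,.02,1.,.085],diff_step=[1e-3,1e-2,1e-2,1e-2,1e-2],x_scale=[.05,.005,.01,.1,.01]")
s=s.replace("np.r_[(p[2]-.03)/.02,","np.r_[(p[2]-.02)/.02,(p[3]-1)/.15,(p[4]-.085)/.008,").replace("s,phi,tau=p; print('tau',tau.round(4))","s,phi=p[:2]; print('tau ga cd',p[2:].round(4))")
s=s.replace("innov[-4:]","innov").replace("r[-4:]","r")
open("step.py","w").write(s)
E
python3 step.py - 9.3 36
```

```text
tau ga cd [0.0095 0.9689 0.0789]
s 1.104 phi 0.0063 theta_eq -0.0140 now th -0.0327 om -0.1131 | innov [ 0.0046  0.0019 -0.0046  0.0061  0.0079 -0.0022 -0.0089]
u cm [0.85, 0.62, 0.56, 0.53, 0.5, 0.48, 0.45, 0.43, 0.4, 0.38, 0.35, 0.33]
th [-0.006, -0.003, -0.003, -0.004, -0.004, -0.005, -0.005, -0.005, -0.006, -0.006, -0.006, -0.007] max 0.014
```

Call:
{"fn": "apply_moves", "kwargs": {
  "motion": [
    {"x": 0,"y": 0.85,"z": 0,"yaw": 0},
    {"x": 0,"y": 0.6,"z": 0,"yaw": 0},
    {"x": 0,"y": 0.55,"z": 0,"yaw": 0},
    {"x": 0,"y": 0.55,"z": 0,"yaw": 0},
    {"x": 0,"y": 0.5,"z": 0,"yaw": 0},
    {"x": 0,"y": 0.5,"z": 0,"yaw": 0}
  ]
}}

```text
clock: 8.85
ee_pos: [0.4357, 0.1787, 0.1243]
orientation: [0.018, 1.0, 0.0, -0.0]
force: [-0.3, 0.1, -9.4]
width: 0.0229
grip_force: 113.2
```

```bash
python3 step.py '[0.85,0.6,0.55,0.55,0.5,0.5]' 5.6 36
```

```text
clock 8.850 tcp [0.4357 0.1787 0.1243] yaw -2.11 tilt [0. 0.] theta -0.0217 dy 0.0004 dx 0.0037 dz -0.0000 res 0.00082 n 2073 5 F [-0.3  0.1 -9.4] g 113
tau ga cd [0.0164 0.9585 0.0798]
s 1.115 phi 0.0058 theta_eq -0.0125 now th -0.0318 om -0.2598 | innov [-0.0016  0.0041 -0.0058  0.0092  0.0106  0.0011 -0.0042 -0.0135]
u cm [1.61, 1.08, 0.95, 0.87, 0.8, 0.72, 0.64, 0.57, 0.5, 0.43, 0.37, 0.31]
th [0.012, 0.018, 0.016, 0.015, 0.014, 0.013, 0.011, 0.01, 0.009, 0.008, 0.006, 0.005] max 0.022
```

```bash
cat > idt.py <<'E'
import json,numpy as np,time
import plan as pm
from plan import sim,R
from scipy.optimize import least_squares
log=json.load(open("log.json"))
def kf(s,phi,bv,bp,Q=(1e-6,1e-6)):
    x=np.array([.22+phi,0,0.]);P=np.diag([1e-6,1e-6,0]);res=[];S=[];pos=0
    for k,v in log:
        if k=="rows":
            seq=[tuple(e) if isinstance(e,list) else e for e in v]
            if not seq: continue
            f0=sim(seq,x,s,phi+bp*pos)[-1];F=np.zeros((3,3));b=sim(seq,x,s,phi+bp*pos,False)[-1]
            for j in range(2):
                h=np.zeros(3);h[j]=1e-3;F[:,j]=(sim(seq,x+h,s,phi+bp*pos,False)[-1]-b)/1e-3
            pos+=sum(e[0] if isinstance(e,tuple) else e for e in seq)
            x=f0;P=F@P@F.T+np.diag([Q[0],Q[1],0])
        else:
            y=v-x[0]-bv*x[2];q=P[0,0]+2.5e-6;K=P[:,0]/q;x=x+K*y;P=P-np.outer(K,P[0]);res.append(y);S.append(q)
    return x,np.array(res),np.array(S)
pm.n=10; pm.dt=R/10
p0=np.array([1.05,.004,.02,1,.085,0,0]); sg=np.array([.06,.012,.02,.3,.015,.15,.1])
def go(mask,v=0):
    m=np.array(mask,bool)
    def un(z): p=p0.copy();p[m]=p0[m]+z*sg[m];return p
    def c(z):
        p=un(z);pm.TAU=max(p[2],.009);pm.GA=p[3];pm.CD=p[4]
        x,r,S=kf(p[0],p[1],p[5],p[6]); return np.r_[r/np.sqrt(S),z]
    o=least_squares(c,np.zeros(m.sum()),diff_step=1e-2,x_scale=1,max_nfev=12);p=un(o.x);c(o.x)
    x,r,S=kf(p[0],p[1],p[5],p[6]);print(mask,"cost %.2f"%o.cost,p.round(4),x.round(4),r.round(4))
if __name__=="__main__":
    t=time.time()
    for m in ([1,1,1,0,0,0,0],[1,1,1,1,1,0,0],[1,1,1,0,0,1,0],[1,1,1,0,0,0,1]): go(m)
    print(time.time()-t)
E
timeout 200 python3 idt.py
```

```text
[1, 1, 1, 0, 0, 0, 0] cost 12.28 [1.1355 0.006  0.0219 1.     0.085  0.     0.    ] [-0.0327 -0.2701  0.0034] [-0.0007  0.0013 -0.0051  0.0098  0.0107  0.0008 -0.0044 -0.0131]
[1, 1, 1, 1, 1, 0, 0] cost 11.82 [1.119  0.0061 0.0216 0.9063 0.0737 0.     0.    ] [-0.032  -0.258   0.0032] [-0.0003  0.001  -0.0058  0.0097  0.0108  0.002  -0.004  -0.0139]
[1, 1, 1, 0, 0, 1, 0] cost 10.69 [1.1315 0.0054 0.0296 1.     0.085  0.0241 0.    ] [-0.0328 -0.2611  0.0083] [-0.0034  0.0014  0.0007  0.008   0.0104 -0.0008 -0.0067 -0.012 ]
[1, 1, 1, 0, 0, 0, 1] cost 7.77 [1.1214 0.0065 0.009  1.     0.085  0.     0.028 ] [-0.037  -0.2566  0.    ] [ 0.0075  0.0008 -0.0101  0.0038  0.0077  0.0017  0.0011 -0.0065]
0.836353063583374
```

```bash
cat > step2.py <<'E'
import sys,json,numpy as np
import plan as pm
from plan import sim,plan,R
from scipy.optimize import least_squares
pm.TAU=.012; L="log.json"; log=json.load(open(L))
if sys.argv[1]!='-':
    from meas import measure
    log.append(["rows",[r/100 for r in json.loads(sys.argv[1])]])
    c,t,yaw,th=measure("m%02d"%len(log)); log+=[["meas",th],["rows",[[0,.05]]]]; json.dump(log,open(L,"w"))
def kf(s,qphi=.004):
    x=np.array([.222,0,0.,.002]);P=np.diag([1e-6,1e-6,0,.006**2]);res=[];S=[]
    g=lambda seq,x,st: np.r_[sim(seq,x[:3],s,x[3],st)[-1],x[3]]
    for k,v in log:
        if k=="rows":
            seq=[tuple(e) if isinstance(e,list) else e for e in v]
            if not seq: continue
            T=sum(e[1] if isinstance(e,tuple) else R for e in seq)
            b=g(seq,x,False);F=np.zeros((4,4));F[3,3]=1
            for j in (0,1,3):
                h=np.zeros(4);h[j]=1e-3;F[:,j]=(g(seq,x+h,False)-b)/1e-3
            if max(abs(x[0]-x[3]),0)>.21: F[:2,3]=0   # resting on the stop
            x=g(seq,x,True);P=F@P@F.T+np.diag([2e-6,2e-6,0,qphi**2])*T
        else:
            q=P[0,0]+2.5e-6;y=v-x[0];K=P[:,0]/q;x=x+K*y;P=P-np.outer(K,P[0]);res.append(y);S.append(q)
    return x,np.array(res),np.array(S)
def cost(p):
    x,r,S=kf(p[0]); return np.r_[r/np.sqrt(S),(p[0]-1.0)/.06]
s=least_squares(cost,[1.05],diff_step=5e-3,max_nfev=8).x[0]
x,r,S=kf(s); th,om,v,phi=x
print("s %.3f phi %.4f th_eq %.4f th %.4f om %.3f innov %s sd %s"%(s,phi,-.3*phi/(.395*s-.3),th,om,r[-6:].round(4),np.sqrt(S[-3:]).round(4)))
for a in sys.argv[2:]:
    g,N=a.split(","); u,tt=plan(x[:3],s,phi,float(g)/100,int(N),wa=.3,wth=3,lastd=v*R)
    print(a,"u",(u*100).round(2)[:10].tolist(),"th",tt.round(3)[:10:2].tolist(),"maxth %.3f pos range %.1f %.1f"%(abs(tt).max(),u.cumsum().min()*100,u.cumsum().max()*100))
E
python3 step2.py - 5.6,36 5.6,48
```

```text
s 1.135 phi 0.0020 th_eq -0.0040 th -0.0362 om -0.279 innov [-0.009   0.015   0.0004 -0.011  -0.0044 -0.0075] sd [0.0094 0.0094 0.0094]
5.6,36 u [2.15, 1.48, 1.29, 1.18, 1.07, 0.95, 0.85, 0.74, 0.65, 0.55] th [0.033, 0.037, 0.034, 0.03, 0.026] maxth 0.040 pos range 2.2 12.4
5.6,48 u [1.87, 1.33, 1.19, 1.11, 1.04, 0.96, 0.88, 0.81, 0.74, 0.67] th [0.022, 0.027, 0.025, 0.023, 0.021] maxth 0.028 pos range 1.9 13.9
```

Call:
{"fn": "apply_moves", "kwargs": {
  "motion": [
    {"x": 0,"y": 1.9,"z": 0,"yaw": 0},
    {"x": 0,"y": 1.4,"z": 0,"yaw": 0},
    {"x": 0,"y": 1.2,"z": 0,"yaw": 0},
    {"x": 0,"y": 1.1,"z": 0,"yaw": 0},
    {"x": 0,"y": 1.0,"z": 0,"yaw": 0},
    {"x": 0,"y": 0.6,"z": 0,"yaw": 0},
    {"x": 0,"y": 0.3,"z": 0,"yaw": 0}
  ]
}}

```text
clock: 9.48
ee_pos: [0.4386, 0.2538, 0.1243]
orientation: [0.018, 1.0, 0.0, 0.0]
force: [-0.3, -0.4, -9.8]
width: 0.0229
grip_force: 113.3
```

```bash
python3 step2.py '[1.9,1.4,1.2,1.1,1.0,0.6,0.3]' -1.8,24 -1.8,36 -1.8,48
```

```text
clock 9.483 tcp [0.4386 0.2538 0.1243] yaw -2.08 tilt [-0.0001  0.0001] theta -0.0395 dy -0.0013 dx 0.0028 dz 0.0007 res 0.00084 n 2171 25 F [-0.3 -0.4 -9.8] g 113
s 1.123 phi -0.0065 th_eq 0.0135 th -0.0554 om -0.302 innov [ 0.0158 -0.0001 -0.0114 -0.0036 -0.007  -0.0312] sd [0.0093 0.0093 0.0114]
-1.8,24 u [3.5, 3.5, 3.5, 3.5, 3.5, 2.88, 2.06, 1.41, 0.82, 0.26] th [0.064, 0.148, 0.194, 0.176, 0.139] maxth 0.194 pos range -1.7 24.9
-1.8,36 u [3.5, 3.38, 2.67, 2.36, 2.09, 1.83, 1.57, 1.33, 1.09, 0.87] th [0.064, 0.113, 0.103, 0.094, 0.085] maxth 0.114 pos range -1.8 22.1
-1.8,48 u [3.5, 2.58, 2.24, 2.07, 1.9, 1.73, 1.57, 1.41, 1.26, 1.11] th [0.064, 0.08, 0.075, 0.071, 0.067] maxth 0.083 pos range -1.8 23.4
```

```bash
sed -i 's/(q\[:,2\]>.02)/(q[:,2]>-.012)/' h.py; ls pics/m*.npz; cat > re.py <<'E'
from h import *
import json,glob
prof=np.load("prof4.npy"); zb=float(np.load("zb.npy"))
tc={3:(.4381,.2649,.1339),6:(.4408,.312,.1343),9:(.4381,.2423,.1343),12:(.4373,.2187,.1343),15:(.4349,.172,.1236),18:(.434,.1314,.1244),21:(.4344,.143,.1243),24:(.4357,.1787,.1243),27:(.4386,.2538,.1243)}
fs=sorted(glob.glob("pics/m*.npz")); log=json.load(open("log.json")); mi=[i for i,e in enumerate(log) if e[0]=="meas"]; yaw=-.0367
print(len(fs),len(mi))
def ev(f,t):
    q=vpts(dict(np.load(f)),np.array(t)+[0,0,.009]+.14*np.array([np.cos(yaw),np.sin(yaw),0]),yaw)
    r=fit4(q,prof,np.array([0.2 if t[2]<.1 else 0.,0,.003,0]),zb)
    w=loc4(q,r[0]); b=sel(q,r[0],prof)[1]; w=w[b]
    sl=np.linalg.lstsq(np.c_[w[:,:2],np.ones(len(w))],w[:,2],rcond=None)[0] if b.sum()>10 else 0
    return r,np.round(sl,4)
print(ev("pics/scene1.npz",(.4375,.2344,.0562)))
for f,i,t in zip(fs,mi,tc.values()):
    r,sl=ev(f,t); print(f,"old",round(log[i][1],4),"new",r[0].round(4),r[2:],sl)
E
python3 re.py
```

```text
pics/m03.npz
pics/m06.npz
pics/m09.npz
pics/m12.npz
pics/m15.npz
pics/m18.npz
pics/m21.npz
pics/m24.npz
pics/m27.npzTraceback (most recent call last):
  File "re.py", line 1, in <module>
    from h import *
  File "h.py", line 1, in <module>
    import numpy as np,cv2
    from numpy.__config__ import show_config
    from numpy._core._multiarray_umath import (
    from . import (
    from .fromnumeric import any
    from . import _methods, overrides
    import pickle
    import re
  File "re.py", line 2, in <module>
    import json,glob
    from .decoder import JSONDecoder, JSONDecodeError
    from json import scanner
    NUMBER_RE = re.compile(
AttributeError: module 're' has no attribute 'compile' (consider renaming 're.py' since it has the same name as the standard library module named 're' and prevents importing that standard library module)
```

```bash
mv re.py rem.py; rm -rf __pycache__/re.*; python3 rem.py
```

```text
9 9
((array([ 2.15302951e-01, -1.49560125e-03,  3.62950147e-03, -1.61472535e-04]), np.float64(0.0009346724937318585), np.int64(1965), np.int64(663)), array([-0.0115, -0.0031,  0.016 ]))
pics/m03.npz old -0.0222 new [-0.0194 -0.0004  0.0031  0.    ] (np.int64(2225), np.int64(799)) [-0.0076  0.0001  0.0159]
pics/m06.npz old 0.0596 new [ 0.0497 -0.0013  0.0023  0.0004] (np.int64(2307), np.int64(821)) [-0.0039 -0.0023  0.0159]
pics/m09.npz old -0.0496 new [-0.0357 -0.0001  0.0031  0.0001] (np.int64(2211), np.int64(796)) [-0.0041  0.0028  0.0158]
pics/m12.npz old -0.0054 new [0.0031 0.0007 0.0034 0.0001] (np.int64(2188), np.int64(767)) [-0.0112  0.0016  0.0159]
pics/m15.npz old -0.0263 new [-0.0208  0.0008  0.0039 -0.0002] (np.int64(2057), np.int64(729)) [-0.0135  0.0005  0.0159]
pics/m18.npz old -0.0487 new [-0.0431  0.0002  0.0037 -0.0002] (np.int64(1989), np.int64(702)) [-0.0003  0.0001  0.0159]
pics/m21.npz old -0.028 new [-0.0239  0.0007  0.0037 -0.0001] (np.int64(2011), np.int64(714)) [-0.0035  0.0004  0.0158]
pics/m24.npz old -0.0217 new [-0.0177  0.001   0.0036  0.    ] (np.int64(2074), np.int64(736)) [-0.0103  0.0004  0.0159]
pics/m27.npz old -0.0395 new [-0.0314 -0.0001  0.0028  0.0003] (np.int64(2170), np.int64(778)) [0.002  0.0015 0.0158]
```

```bash
cat >> rem.py <<'E'
for f,i,t in zip(fs,mi,tc.values()): log[i][1]=float(ev(f,t)[0][0][0])
json.dump(log,open("log.json","w"))
E
python3 rem.py >/dev/null; python3 step2.py - -2,36 -2,48 4,36; timeout 100 python3 idt.py
```

```text
s 1.020 phi -0.0059 th_eq 0.0172 th -0.0455 om -0.256 innov [-0.0182 -0.0096 -0.0072  0.004  -0.0008 -0.0161] sd [0.0084 0.0084 0.0101]
-2,36 u [3.5, 3.5, 3.5, 3.33, 2.86, 2.51, 2.18, 1.87, 1.56, 1.27] th [0.072, 0.144, 0.148, 0.134, 0.12] maxth 0.153 pos range -2.0 28.4
-2,48 u [3.5, 3.14, 2.66, 2.45, 2.26, 2.07, 1.88, 1.7, 1.52, 1.35] th [0.072, 0.106, 0.1, 0.094, 0.088] maxth 0.108 pos range -2.0 27.8
4,36 u [3.5, 3.5, 3.39, 2.91, 2.59, 2.3, 2.02, 1.75, 1.49, 1.23] th [0.072, 0.14, 0.129, 0.118, 0.106] maxth 0.140 pos range 3.5 27.4
[1, 1, 1, 0, 0, 0, 0] cost 61.13 [1.0224e+00 7.0000e-04 1.9500e-02 1.0000e+00 8.5000e-02 0.0000e+00
 0.0000e+00] [-0.0404 -0.2391  0.0013] [-0.0098  0.0109  0.024   0.0135  0.0042 -0.0058 -0.0049 -0.0065 -0.0244]
[1, 1, 1, 1, 1, 0, 0] cost 37.13 [1.164  0.0033 0.02   0.8053 0.0828 0.     0.    ] [-0.0405 -0.2318  0.0014] [-0.0466  0.005   0.0078  0.013  -0.0001  0.0011  0.0099  0.0013 -0.0339]
[1, 1, 1, 0, 0, 1, 0] cost 56.20 [ 1.0245  0.0012  0.0134  1.      0.085  -0.0383  0.    ] [-3.870e-02 -2.239e-01  1.000e-04] [-0.009   0.0131  0.0157  0.0159  0.0045 -0.004  -0.0009 -0.0058 -0.0284]
[1, 1, 1, 0, 0, 0, 1] cost 14.94 [1.013  0.0029 0.0147 1.     0.085  0.     0.0704] [-4.290e-02 -2.274e-01  2.000e-04] [ 0.0003  0.0059  0.0071 -0.002  -0.0053 -0.0058  0.0063  0.0082 -0.011 ]
1.13177490234375
```

```bash
sed -i 's/qphi\*\*2\])\*T/(.008 if len(res)<5 else .002)**2])*T/; s/P=np.diag(\[1e-6,1e-6,0,.006/P=np.diag([1e-6,1e-6,0,.01/' step2.py; python3 step2.py - -2,36 -2,48 6,36
```

```text
s 1.024 phi -0.0047 th_eq 0.0135 th -0.0449 om -0.253 innov [-0.0223 -0.0046 -0.0057  0.0047  0.0001 -0.0164] sd [0.007  0.006  0.0069]
-2,36 u [3.5, 3.5, 3.35, 2.85, 2.52, 2.22, 1.93, 1.64, 1.37, 1.1] th [0.073, 0.141, 0.13, 0.118, 0.105] maxth 0.141 pos range -2.0 26.0
-2,48 u [3.5, 2.83, 2.44, 2.25, 2.08, 1.9, 1.73, 1.56, 1.4, 1.24] th [0.073, 0.095, 0.089, 0.084, 0.078] maxth 0.098 pos range -2.0 25.7
6,36 u [3.5, 3.45, 2.8, 2.51, 2.26, 2.01, 1.77, 1.54, 1.32, 1.1] th [0.073, 0.119, 0.108, 0.099, 0.089] maxth 0.121 pos range 3.5 24.9
```

Call:
{"fn": "apply_moves", "kwargs": {
  "motion": [
    {"x": 0,"y": 3.5,"z": 0,"yaw": 0},
    {"x": 0,"y": 2.9,"z": 0,"yaw": 0},
    {"x": 0,"y": 2.4,"z": 0,"yaw": 0},
    {"x": 0,"y": 2.0,"z": 0,"yaw": 0},
    {"x": 0,"y": 1.6,"z": 0,"yaw": 0}
  ]
}}

```text
clock: 9.95
ee_pos: [0.4432, 0.3781, 0.1241]
orientation: [0.018, 1.0, 0.0, 0.0]
force: [0.6, -0.6, -9.3]
width: 0.023
grip_force: 113.7
```

```bash
python3 step2.py '[3.5,2.9,2.4,2.0,1.6]' -14,36 -14,48 -8,36
```

```text
clock 9.950 tcp [0.4432 0.3781 0.1241] yaw -2.11 tilt [-0.0001  0.0001] theta 0.0665 dy -0.0001 dx 0.0027 dz 0.0003 res 0.00094 n 2409 891 F [ 0.6 -0.6 -9.3] g 114
s 1.024 phi -0.0048 th_eq 0.0137 th 0.0236 om -0.763 innov [-0.0046 -0.0057  0.0047  0.0001 -0.0164 -0.0002] sd [0.006  0.0069 0.005 ]
-14,36 u [3.21, 2.34, 1.98, 1.74, 1.5, 1.27, 1.05, 0.83, 0.63, 0.43] th [0.108, 0.11, 0.101, 0.091, 0.081] maxth 0.116 pos range -14.0 15.3
-14,48 u [2.22, 1.74, 1.54, 1.4, 1.27, 1.13, 1.01, 0.88, 0.76, 0.64] th [0.071, 0.074, 0.07, 0.066, 0.062] maxth 0.076 pos range -14.0 14.2
-8,36 u [2.83, 2.11, 1.81, 1.6, 1.4, 1.2, 1.01, 0.83, 0.65, 0.48] th [0.094, 0.096, 0.088, 0.08, 0.072] maxth 0.101 pos range -8.0 14.4
```

Call:
{"fn": "apply_moves", "kwargs": {
  "motion": [
    {"x": 0,"y": 2.3,"z": 0,"yaw": 0},
    {"x": 0,"y": 1.8,"z": 0,"yaw": 0},
    {"x": 0,"y": 1.6,"z": 0,"yaw": 0},
    {"x": 0,"y": 1.4,"z": 0,"yaw": 0},
    {"x": 0,"y": 1.2,"z": 0,"yaw": 0},
    {"x": 0,"y": 1.0,"z": 0,"yaw": 0}
  ]
}}

```text
clock: 10.5
ee_pos: [0.4466, 0.4699, 0.1237]
orientation: [0.019, 1.0, -0.0, -0.0]
force: [1.1, 0.9, -8.5]
width: 0.0227
grip_force: 113.6
```

```bash
python3 step2.py '[2.3,1.8,1.6,1.4,1.2,1.0]' -23,40 -23,52 -23,64
```

```text
clock 10.500 tcp [0.4466 0.4699 0.1237] yaw -2.14 tilt [ 0.0006 -0.0009] theta 0.0677 dy -0.0006 dx 0.0028 dz 0.0003 res 0.00092 n 2595 953 F [ 1.1  0.9 -8.5] g 114
s 1.025 phi -0.0037 th_eq 0.0105 th 0.0425 om -0.439 innov [-0.0057  0.0047  0.     -0.0165 -0.0004  0.0047] sd [0.0069 0.005  0.006 ]
-23,40 u [0.77, 0.59, 0.47, 0.37, 0.27, 0.18, 0.09, -0.0, -0.08, -0.17] th [0.051, 0.05, 0.046, 0.043, 0.039] maxth 0.052 pos range -23.0 2.7
-23,52 u [0.29, 0.3, 0.25, 0.2, 0.15, 0.1, 0.05, 0.0, -0.04, -0.08] th [0.033, 0.032, 0.031, 0.029, 0.028] maxth 0.033 pos range -23.0 1.3
-23,64 u [0.08, 0.17, 0.15, 0.11, 0.08, 0.05, 0.03, -0.0, -0.03, -0.06] th [0.025, 0.024, 0.024, 0.023, 0.022] maxth 0.025 pos range -23.0 0.7
```

Call:
{"fn": "apply_moves", "kwargs": {
  "motion": [
    {"x": 0,"y": 0.75,"z": 0,"yaw": 0},
    {"x": 0,"y": 0.6,"z": 0,"yaw": 0},
    {"x": 0,"y": 0.45,"z": 0,"yaw": 0},
    {"x": 0,"y": 0.35,"z": 0,"yaw": 0},
    {"x": 0,"y": 0.25,"z": 0,"yaw": 0},
    {"x": 0,"y": 0.15,"z": 0,"yaw": 0},
    {"x": 0,"y": 0.05,"z": 0,"yaw": 0}
  ]
}}

```text
clock: 11.13
ee_pos: [0.4476, 0.4959, 0.1243]
orientation: [0.019, 1.0, -0.0, 0.0]
force: [-0.3, 0.3, -9.3]
width: 0.0224
grip_force: 113.6
```

```bash
python3 step2.py '[0.75,0.6,0.45,0.35,0.25,0.15,0.05]' -26,33 -26,42
```

```text
clock 11.133 tcp [0.4476 0.4959 0.1243] yaw -2.13 tilt [-0.0001  0.    ] theta 0.0508 dy -0.0005 dx 0.0027 dz 0.0003 res 0.00095 n 2626 987 F [-0.3  0.3 -9.3] g 114
s 1.022 phi -0.0011 th_eq 0.0032 th 0.0504 om 0.013 innov [ 0.0049  0.0002 -0.0162  0.0003  0.0048  0.0102] sd [0.005  0.006  0.0068]
-26,33 u [-1.39, -1.03, -0.97, -0.96, -0.95, -0.94, -0.92, -0.91, -0.89, -0.88] th [0.0, -0.005, -0.005, -0.005, -0.005] maxth 0.005 pos range -26.0 -1.4
-26,42 u [-1.6, -1.16, -1.07, -1.04, -1.01, -0.98, -0.95, -0.92, -0.89, -0.85] th [-0.008, -0.013, -0.012, -0.011, -0.01] maxth 0.014 pos range -26.0 -1.6
```

Call:
{"fn": "apply_moves", "kwargs": {
  "motion": [
    {"x": 0,"y": -1.4,"z": 0,"yaw": 0},
    {"x": 0,"y": -1.05,"z": 0,"yaw": 0},
    {"x": 0,"y": -0.95,"z": 0,"yaw": 0},
    {"x": 0,"y": -0.95,"z": 0,"yaw": 0},
    {"x": 0,"y": -0.95,"z": 0,"yaw": 0},
    {"x": 0,"y": -0.95,"z": 0,"yaw": 0},
    {"x": 0,"y": -0.9,"z": 0,"yaw": 0}
  ]
}}

```text
clock: 11.77
ee_pos: [0.4449, 0.4234, 0.1245]
orientation: [0.019, 1.0, 0.0, 0.0]
force: [0.3, 0.4, -10.5]
width: 0.0232
grip_force: 113.7
```

```bash
python3 step2.py '[-1.4,-1.05,-0.95,-0.95,-0.95,-0.95,-0.9]' -18.5,26 -18.5,34
```

```text
clock 11.767 tcp [0.4449 0.4234 0.1245] yaw -2.14 tilt [-0.0002  0.0002] theta 0.0075 dy -0.0004 dx 0.0027 dz 0.0003 res 0.00096 n 2527 922 F [  0.3   0.4 -10.5] g 114
s 1.014 phi 0.0016 th_eq -0.0047 th 0.0310 om 0.440 innov [ 0.0005 -0.0154  0.0019  0.0051  0.0094  0.0098] sd [0.0059 0.0067 0.0068]
-18.5,26 u [-3.35, -2.4, -2.08, -1.88, -1.69, -1.5, -1.32, -1.15, -0.99, -0.84] th [-0.073, -0.075, -0.065, -0.055, -0.045] maxth 0.081 pos range -19.5 -3.4
-18.5,34 u [-3.06, -2.25, -2.0, -1.85, -1.7, -1.55, -1.41, -1.28, -1.15, -1.02] th [-0.062, -0.067, -0.061, -0.055, -0.049] maxth 0.071 pos range -21.7 -3.1
```

Call:
{"fn": "apply_moves", "kwargs": {
  "motion": [
    {"x": 0,"y": -3.0,"z": 0,"yaw": 0},
    {"x": 0,"y": -2.25,"z": 0,"yaw": 0},
    {"x": 0,"y": -2.0,"z": 0,"yaw": 0},
    {"x": 0,"y": -1.8,"z": 0,"yaw": 0},
    {"x": 0,"y": -1.6,"z": 0,"yaw": 0},
    {"x": 0,"y": -1.3,"z": 0,"yaw": 0}
  ]
}}

```text
clock: 12.32
ee_pos: [0.4404, 0.3036, 0.1246]
orientation: [0.019, 1.0, 0.0, 0.0]
force: [-0.3, -2.1, -9.1]
width: 0.0227
grip_force: 114.0
```

```bash
sed -i 's/else .002/else .004/' step2.py; python3 step2.py '[-3.0,-2.25,-2.0,-1.8,-1.6,-1.3]' -7,26 -7,34 -4,34
```

```text
clock 12.317 tcp [0.4404 0.3036 0.1246] yaw -2.17 tilt [-0.0004  0.0001] theta -0.0498 dy -0.0013 dx 0.0022 dz 0.0005 res 0.00086 n 2231 832 F [-0.3 -2.1 -9.1] g 114
s 1.026 phi 0.0007 th_eq -0.0021 th -0.0156 om 0.606 innov [-0.0167  0.0027  0.0048  0.0087  0.0095 -0.0043] sd [0.0101 0.0104 0.0087]
-7,26 u [-1.23, -1.0, -0.88, -0.79, -0.7, -0.62, -0.54, -0.47, -0.4, -0.33] th [-0.033, -0.033, -0.028, -0.024, -0.02] maxth 0.035 pos range -7.8 -1.2
-7,34 u [-1.07, -0.92, -0.83, -0.77, -0.7, -0.64, -0.58, -0.52, -0.47, -0.41] th [-0.027, -0.028, -0.026, -0.023, -0.021] maxth 0.029 pos range -8.6 -1.1
-4,34 u [-1.29, -1.05, -0.93, -0.84, -0.76, -0.68, -0.6, -0.52, -0.45, -0.38] th [-0.035, -0.036, -0.033, -0.029, -0.026] maxth 0.038 pos range -8.5 -1.3
```

Call:
{"fn": "apply_moves", "kwargs": {
  "motion": [
    {"x": 0,"y": -1.2,"z": 0,"yaw": 0},
    {"x": 0,"y": -1.0,"z": 0,"yaw": 0},
    {"x": 0,"y": -0.9,"z": 0,"yaw": 0},
    {"x": 0,"y": -0.8,"z": 0,"yaw": 0},
    {"x": 0,"y": -0.7,"z": 0,"yaw": 0},
    {"x": 0,"y": -0.5,"z": 0,"yaw": 0},
    {"x": 0,"y": -0.4,"z": 0,"yaw": 0}
  ]
}}

```text
clock: 12.95
ee_pos: [0.4384, 0.2494, 0.1244]
orientation: [0.019, 1.0, 0.0, 0.0]
force: [-0.1, -0.2, -9.5]
width: 0.0231
grip_force: 114.1
```

```bash
python3 step2.py '[-1.2,-1.0,-0.9,-0.8,-0.7,-0.5,-0.4]' -1.5,26 -1.5,36
```

```text
clock 12.950 tcp [0.4384 0.2494 0.1244] yaw -2.15 tilt [-0.      0.0002] theta -0.0002 dy -0.0001 dx 0.0030 dz 0.0003 res 0.00093 n 2178 780 F [-0.1 -0.2 -9.5] g 114
s 1.032 phi 0.0056 th_eq -0.0157 th 0.0122 om 0.231 innov [ 0.0017  0.0051  0.0093  0.0104 -0.0035  0.0153] sd [0.0104 0.0087 0.0103]
-1.5,26 u [-3.5, -2.37, -1.93, -1.65, -1.37, -1.11, -0.86, -0.62, -0.4, -0.18] th [-0.109, -0.11, -0.096, -0.081, -0.066] maxth 0.119 pos range -14.0 -1.5
-1.5,36 u [-2.55, -1.78, -1.54, -1.39, -1.24, -1.1, -0.96, -0.82, -0.69, -0.57] th [-0.072, -0.076, -0.07, -0.065, -0.059] maxth 0.080 pos range -13.8 -1.5
```

```bash
cat > t5.py <<'E'
import idt,numpy as np
idt.sg[:]=[.1,.012,.02,.4,.04,.15,.1]
for m in ([1,1,0,0,0,0,0],[1,1,1,1,0,0,0],[1,1,1,0,1,0,0],[1,1,1,1,1,0,0],[1,1,1,1,1,1,0],[1,1,1,1,1,0,1]): idt.go(m)
E
timeout 200 python3 t5.py
```

```text
[1, 1, 0, 0, 0, 0, 0] cost 76.54 [9.866e-01 3.000e-04 2.000e-02 1.000e+00 8.500e-02 0.000e+00 0.000e+00] [ 0.0082  0.2127 -0.0019] [-0.0165  0.0145  0.02    0.0135  0.0029 -0.0087 -0.0062 -0.0066 -0.021
 -0.0073 -0.0043  0.0012  0.0055 -0.0046  0.0138]
[1, 1, 1, 1, 0, 0, 0] cost 70.85 [1.0062e+00 2.0000e-04 3.5200e-02 9.6270e-01 8.5000e-02 0.0000e+00
 0.0000e+00] [ 0.0058  0.196  -0.0097] [-0.0263  0.0135  0.0171  0.0145  0.0033 -0.0071 -0.0032 -0.0039 -0.022
 -0.004  -0.0047 -0.0034  0.0013 -0.0042  0.0161]
[1, 1, 1, 0, 1, 0, 0] cost 69.59 [1.0209e+00 2.0000e-04 3.7100e-02 1.0000e+00 9.0100e-02 0.0000e+00
 0.0000e+00] [ 0.0057  0.1957 -0.0107] [-0.0272  0.0129  0.0166  0.0146  0.0034 -0.0069 -0.0028 -0.0035 -0.0216
 -0.0037 -0.0048 -0.0038  0.0009 -0.0044  0.0165]
[1, 1, 1, 1, 1, 0, 0] cost 67.49 [1.0773e+00 2.0000e-04 4.1900e-02 1.1771e+00 1.1280e-01 0.0000e+00
 0.0000e+00] [ 0.0059  0.2012 -0.0131] [-0.0263  0.0111  0.0167  0.0143  0.0034 -0.007  -0.0031 -0.0037 -0.0209
 -0.0042 -0.0047 -0.0027  0.002  -0.0044  0.0164]
[1, 1, 1, 1, 1, 1, 0] cost 55.68 [1.1649e+00 2.0000e-04 4.6400e-02 9.1160e-01 1.0040e-01 8.3900e-02
 0.0000e+00] [ 0.0113  0.1798 -0.0153] [-0.0553  0.0064  0.0272  0.0091  0.0012 -0.0053  0.0005  0.0047 -0.0103
 -0.006  -0.003  -0.0066 -0.0048 -0.0069  0.0051]
[1, 1, 1, 1, 1, 0, 1] cost 56.26 [ 1.0621e+00 -5.0000e-04  4.6300e-02  1.2682e+00  1.1660e-01  0.0000e+00
  1.9200e-02] [ 0.0077  0.2068 -0.0152] [-0.0131  0.0121  0.0192  0.0135  0.0048 -0.0052 -0.001  -0.0001 -0.0157
 -0.0034 -0.0015 -0.0028 -0.0032 -0.0117  0.0068]
```

Call:
{"fn": "apply_moves", "kwargs": {
  "motion": [
    {"x": 0,"y": -2.4,"z": 0,"yaw": 0},
    {"x": 0,"y": -1.7,"z": 0,"yaw": 0},
    {"x": 0,"y": -1.4,"z": 0,"yaw": 0},
    {"x": 0,"y": -1.0,"z": 0,"yaw": 0}
  ]
}}

```text
clock: 13.33
ee_pos: [0.4359, 0.1841, 0.1243]
orientation: [0.019, 1.0, -0.0, -0.0]
force: [0.3, -0.1, -9.6]
width: 0.0227
grip_force: 114.1
```

```bash
sed -i 's/else .004/else .006/' step2.py; python3 step2.py '[-2.4,-1.7,-1.4,-1.0]' 5,24 5,32 5,40
```

```text
clock 13.333 tcp [0.4359 0.1841 0.1243] yaw -2.15 tilt [ 0.     -0.0002] theta -0.0494 dy 0.0009 dx 0.0037 dz -0.0000 res 0.00093 n 2075 762 F [ 0.3 -0.1 -9.6] g 114
s 1.032 phi 0.0083 th_eq -0.0231 th -0.0209 om 0.507 innov [ 0.0044  0.0084  0.0095 -0.0043  0.0161  0.0035] sd [0.0116 0.0137 0.0074]
5,24 u [-3.5, -3.01, -2.26, -1.82, -1.43, -1.05, -0.69, -0.35, -0.03, 0.26] th [-0.129, -0.151, -0.128, -0.104, -0.081] maxth 0.161 pos range -14.1 4.9
5,32 u [-2.74, -1.94, -1.63, -1.42, -1.22, -1.02, -0.83, -0.65, -0.47, -0.31] th [-0.1, -0.102, -0.092, -0.083, -0.075] maxth 0.107 pos range -12.4 5.0
5,40 u [-2.1, -1.56, -1.36, -1.23, -1.09, -0.97, -0.84, -0.72, -0.6, -0.49] th [-0.076, -0.079, -0.074, -0.069, -0.064] maxth 0.081 pos range -11.9 5.0
```

```bash
sed -i 's/else .006/else .003/; s/P\[0,0\]+2.5e-6/P[0,0]+1.4e-5/' step2.py; python3 step2.py - 5,24 5,32
```

```text
s 1.022 phi 0.0054 th_eq -0.0157 th -0.0227 om 0.495 innov [0.0036 0.011  0.0141 0.0004 0.0158 0.0077] sd [0.0115 0.0132 0.0087]
5,24 u [-3.26, -2.15, -1.7, -1.38, -1.06, -0.76, -0.48, -0.21, 0.04, 0.27] th [-0.123, -0.116, -0.097, -0.079, -0.06] maxth 0.127 pos range -11.0 5.0
5,32 u [-2.11, -1.52, -1.28, -1.11, -0.95, -0.79, -0.64, -0.49, -0.35, -0.22] th [-0.079, -0.079, -0.072, -0.064, -0.057] maxth 0.083 pos range -9.6 5.0
```

Call:
{"fn": "apply_moves", "kwargs": {
  "motion": [
    {"x": 0,"y": -1.8,"z": 0,"yaw": 0},
    {"x": 0,"y": -1.3,"z": 0,"yaw": 0},
    {"x": 0,"y": -1.1,"z": 0,"yaw": 0},
    {"x": 0,"y": -0.8,"z": 0,"yaw": 0},
    {"x": 0,"y": -0.5,"z": 0,"yaw": 0},
    {"x": 0,"y": -0.2,"z": 0,"yaw": 0}
  ]
}}

```text
clock: 13.88
ee_pos: [0.434, 0.1277, 0.1244]
orientation: [0.019, 1.0, 0.0, 0.0]
force: [-0.1, 0.2, -9.9]
width: 0.023
grip_force: 114.0
```

```bash
python3 step2.py '[-1.8,-1.3,-1.1,-0.8,-0.5,-0.2]' 11,24 11,32 11,40
```

```text
clock 13.883 tcp [0.434  0.1277 0.1244] yaw -2.17 tilt [-0.0002  0.0003] theta -0.0422 dy 0.0002 dx 0.0037 dz -0.0002 res 0.00098 n 2000 692 F [-0.1  0.2 -9.9] g 114
s 1.024 phi 0.0030 th_eq -0.0085 th -0.0337 om 0.113 innov [ 0.0111  0.0145  0.0008  0.0159  0.0078 -0.0125] sd [0.0132 0.0087 0.0116]
11,24 u [-0.03, 0.03, 0.1, 0.17, 0.23, 0.29, 0.35, 0.4, 0.45, 0.49] th [-0.03, -0.026, -0.022, -0.018, -0.014] maxth 0.030 pos range -0.0 11.0
11,32 u [0.42, 0.29, 0.29, 0.3, 0.31, 0.32, 0.32, 0.33, 0.34, 0.34] th [-0.013, -0.011, -0.01, -0.01, -0.009] maxth 0.013 pos range 0.4 11.0
11,40 u [0.55, 0.37, 0.35, 0.35, 0.34, 0.34, 0.33, 0.33, 0.32, 0.32] th [-0.008, -0.006, -0.006, -0.006, -0.006] maxth 0.009 pos range 0.6 11.0
```

Call:
{"fn": "apply_moves", "kwargs": {
  "motion": [
    {"x": 0,"y": 0.3,"z": 0,"yaw": 0},
    {"x": 0,"y": 0.3,"z": 0,"yaw": 0},
    {"x": 0,"y": 0.3,"z": 0,"yaw": 0},
    {"x": 0,"y": 0.3,"z": 0,"yaw": 0},
    {"x": 0,"y": 0.3,"z": 0,"yaw": 0}
  ]
}}

```text
clock: 14.35
ee_pos: [0.4344, 0.1438, 0.1243]
orientation: [0.018, 1.0, 0.0, 0.0]
force: [-1.2, -0.6, -10.0]
width: 0.0226
grip_force: 114.0
```

```bash
python3 step2.py '[0.3,0.3,0.3,0.3,0.3]' 9.2,24 9.2,32 9.2,40
```

```text
clock 14.350 tcp [0.4344 0.1438 0.1243] yaw -2.09 tilt [-0.      0.0003] theta -0.0209 dy 0.0006 dx 0.0037 dz -0.0001 res 0.00094 n 2019 703 F [ -1.2  -0.6 -10. ] g 114
s 1.021 phi 0.0009 th_eq -0.0025 th -0.0282 om -0.160 innov [ 0.0139  0.0002  0.0158  0.0076 -0.0126 -0.0095] sd [0.0087 0.0115 0.0099]
9.2,24 u [2.06, 1.41, 1.2, 1.07, 0.94, 0.81, 0.7, 0.58, 0.48, 0.38] th [0.041, 0.042, 0.034, 0.027, 0.02] maxth 0.046 pos range 2.1 10.3
9.2,32 u [1.83, 1.3, 1.14, 1.05, 0.95, 0.86, 0.77, 0.69, 0.61, 0.53] th [0.032, 0.035, 0.031, 0.027, 0.023] maxth 0.038 pos range 1.8 11.5
9.2,40 u [1.64, 1.19, 1.06, 0.99, 0.92, 0.85, 0.78, 0.72, 0.65, 0.59] th [0.025, 0.029, 0.026, 0.024, 0.021] maxth 0.031 pos range 1.6 12.4
```

Call:
{"fn": "apply_moves", "kwargs": {
  "motion": [
    {"x": 0,"y": 1.8,"z": 0,"yaw": 0},
    {"x": 0,"y": 1.3,"z": 0,"yaw": 0},
    {"x": 0,"y": 1.1,"z": 0,"yaw": 0},
    {"x": 0,"y": 1.0,"z": 0,"yaw": 0},
    {"x": 0,"y": 0.9,"z": 0,"yaw": 0}
  ]
}}

```text
clock: 14.82
ee_pos: [0.4367, 0.2049, 0.1243]
orientation: [0.018, 1.0, -0.0, 0.0]
force: [0.1, 0.1, -9.5]
width: 0.0223
grip_force: 114.1
```

```bash
python3 step2.py '[1.8,1.3,1.1,1.0,0.9]' 2.7,20 2.7,28 2.7,36
```

```text
clock 14.817 tcp [0.4367 0.2049 0.1243] yaw -2.10 tilt [-0. -0.] theta 0.0157 dy 0.0006 dx 0.0035 dz 0.0000 res 0.00098 n 2133 750 F [ 0.1  0.1 -9.5] g 114
s 1.016 phi -0.0017 th_eq 0.0050 th -0.0062 om -0.425 innov [-0.0012  0.0158  0.0071 -0.0128 -0.009  -0.0112] sd [0.0114 0.0098 0.0098]
2.7,20 u [3.5, 2.82, 2.08, 1.63, 1.23, 0.84, 0.48, 0.14, -0.17, -0.46] th [0.105, 0.116, 0.086, 0.056, 0.027] maxth 0.129 pos range 1.2 12.7
2.7,28 u [2.94, 2.05, 1.72, 1.5, 1.29, 1.08, 0.88, 0.69, 0.51, 0.34] th [0.084, 0.084, 0.073, 0.062, 0.051] maxth 0.090 pos range 2.7 13.2
2.7,36 u [2.28, 1.68, 1.46, 1.32, 1.19, 1.05, 0.93, 0.8, 0.68, 0.57] th [0.059, 0.062, 0.056, 0.051, 0.046] maxth 0.065 pos range 2.3 13.2
```

```bash
cat >> h.py <<'E'
def bar_theta(q,p):
    w=loc4(q,p); k=(abs(w[:,2]-ZB)<.006)&(abs(w[:,1])>.033)&(abs(w[:,1])<.084)&(abs(w[:,0])<.025); w=w[k]
    A=np.c_[w[:,:2],np.ones(len(w))]
    s=least_squares(lambda c:A@c-w[:,2],[0,0,ZB],loss='soft_l1',f_scale=.001)
    return p[0]+s.x[1]
E
python3 - <<'E'
from h import *
import json
prof=np.load("prof4.npy"); zb=float(np.load("zb.npy")); log=json.load(open("log.json")); pos=0; yaw=-.0372; out=[]
for i,(k,v) in enumerate(log):
    if k=="rows": pos+=sum(0 if isinstance(e,list) else e for e in v)
    else:
        import os
        f="pics/m%02d.npz"%(i)
        if not os.path.exists(f): print("miss",f); continue
        piv=np.array([.4375+.0361*pos,.2344+.9994*pos,(.1343 if i<13 else .1243)+.009])+.14*np.array([np.cos(yaw),np.sin(yaw),0])
        q=vpts(dict(np.load(f)),piv,yaw); r=fit4(q,prof,np.array([v,0,.003,0]),zb); b=bar_theta(q,r[0]); out.append((round(pos,3),round(v,4),round(r[0][0],4),round(b,4))); log[i][1]=float(b)
print(*out,sep="\n"); json.dump(log,open("log_bar.json","w"))
E
sed 's/L="log.json"/L="log_bar.json"/' step2.py > s3.py; python3 s3.py - 2.7,28; sed 's/1.4e-5/2.5e-6/' s3.py>s4.py; python3 s4.py - 2.7,28
```

```text
(0.03, -0.0194, np.float64(-0.0195), np.float64(-0.0191))
(0.077, 0.0497, np.float64(0.0496), np.float64(0.0473))
(0.009, -0.0357, np.float64(-0.0357), np.float64(-0.0328))
(-0.015, 0.0031, np.float64(0.0031), np.float64(0.0062))
(-0.061, -0.0208, np.float64(-0.0208), np.float64(-0.0188))
(-0.102, -0.0431, np.float64(-0.0431), np.float64(-0.0437))
(-0.092, -0.0239, np.float64(-0.0239), np.float64(-0.0232))
(-0.056, -0.0177, np.float64(-0.0177), np.float64(-0.0163))
(0.019, -0.0314, np.float64(-0.0314), np.float64(-0.0297))
(0.143, 0.0665, np.float64(0.0665), np.float64(0.0662))
(0.236, 0.0677, np.float64(0.0677), np.float64(0.0668))
(0.262, 0.0508, np.float64(0.0508), np.float64(0.0514))
(0.19, 0.0075, np.float64(0.0075), np.float64(0.0085))
(0.071, -0.0498, np.float64(-0.0498), np.float64(-0.0518))
(0.016, -0.0002, np.float64(-0.0002), np.float64(0.0012))
(-0.049, -0.0494, np.float64(-0.0494), np.float64(-0.048))
(-0.106, -0.0422, np.float64(-0.0421), np.float64(-0.0421))
(-0.091, -0.0209, np.float64(-0.021), np.float64(-0.0204))
(-0.03, 0.0157, np.float64(0.0157), np.float64(0.018))
s 1.016 phi -0.0016 th_eq 0.0046 th -0.0042 om -0.423 innov [-0.0054  0.0223  0.0064 -0.0165 -0.0086 -0.0091] sd [0.0114 0.0098 0.0098]
2.7,28 u [2.71, 1.9, 1.6, 1.39, 1.2, 1.0, 0.82, 0.64, 0.48, 0.32] th [0.077, 0.077, 0.067, 0.057, 0.047] maxth 0.083 pos range 2.7 12.3
s 1.020 phi -0.0028 th_eq 0.0080 th -0.0054 om -0.429 innov [-0.0089  0.025   0.0023 -0.0216 -0.0041 -0.0053] sd [0.0073 0.0059 0.006 ]
2.7,28 u [3.1, 2.15, 1.81, 1.57, 1.35, 1.13, 0.92, 0.72, 0.53, 0.35] th [0.091, 0.091, 0.079, 0.068, 0.056] maxth 0.098 pos range 2.7 13.8
```

```bash
python3 - <<'E'
s=open("plan.py").read()
s=s.replace("GA=1.;","GA=1.; TF=0.; KV=0.; KR=0.;").replace("+GA*ml*a)/I","+GA*ml*a-TF*np.tanh(om/.01)+KV*v+.3*KR*th)/I"); open("plan.py","w").write(s)
s=open("idt.py").read().replace('"log.json"','"log_bar.json"')
s=s.replace("p0=np.array([1.05,.004,.02,1,.085,0,0])","p0=np.array([1.0,.002,.02,1,.085,0,0,0,0,0])").replace(".15,.1])",".15,.1,.005,.05,.05])").replace("pm.CD=p[4]","pm.CD=p[4];pm.TF=p[7];pm.KV=p[8];pm.KR=p[9]").replace("sg=np.array([.06,.012,.02,.3,.015","sg=np.array([.06,.012,.02,.2,.02")
open("idt.py","w").write(s)
E
cat > t6.py <<'E'
import idt
for m in ([1,1,1,0,0,0,0,0,0,0],[1,1,1,0,0,0,0,1,0,0],[1,1,1,0,0,0,0,0,1,0],[1,1,1,1,0,0,0,1,1,0],[1,1,1,1,1,1,1,1,1,0]): idt.go(m)
E
timeout 200 python3 t6.py
```

```text
[1, 1, 1, 0, 0, 0, 0, 0, 0, 0] cost 111.96 [9.806e-01 1.000e-04 1.830e-02 1.000e+00 8.500e-02 0.000e+00 0.000e+00
 0.000e+00 0.000e+00 0.000e+00] [-0.0033 -0.4289  0.0028] [-0.0167  0.0128  0.0256  0.0147  0.0002 -0.0136 -0.0059 -0.006  -0.0205
 -0.0088 -0.0039  0.0048  0.0072 -0.0082  0.018   0.0108 -0.0046 -0.0035
 -0.0051]
[1, 1, 1, 0, 0, 0, 0, 1, 0, 0] cost 77.20 [ 1.015e+00 -5.000e-04  2.380e-02  1.000e+00  8.500e-02  0.000e+00
  0.000e+00 -1.500e-03  0.000e+00  0.000e+00] [-0.0027 -0.4528  0.0082] [-0.0085  0.0101  0.0304  0.0091 -0.0035 -0.0129 -0.0101  0.0054 -0.0115
 -0.0085 -0.0036  0.0095  0.0165 -0.0074  0.0164  0.0131 -0.0025 -0.0115
 -0.0046]
[1, 1, 1, 0, 0, 0, 0, 0, 1, 0] cost 72.94 [ 1.0936e+00  1.0000e-04  2.9400e-02  1.0000e+00  8.5000e-02  0.0000e+00
  0.0000e+00  0.0000e+00 -1.3300e-02  0.0000e+00] [-0.0008 -0.4402  0.0147] [ 0.0008  0.0106  0.0341  0.0075 -0.0056 -0.0147 -0.0016  0.0043 -0.0091
 -0.0054  0.0027  0.0024 -0.003  -0.0152  0.0052  0.0106 -0.0064 -0.0039
 -0.0036]
[1, 1, 1, 1, 0, 0, 0, 1, 1, 0] cost 44.74 [ 1.0515e+00 -6.0000e-04  2.5700e-02  9.4610e-01  8.5000e-02  0.0000e+00
  0.0000e+00 -1.8000e-03 -4.3000e-03  0.0000e+00] [-0.0022 -0.4365  0.0104] [-0.0176  0.0105  0.0242  0.0031 -0.0084 -0.0124 -0.0025  0.0091 -0.0048
  0.0005 -0.0025  0.0021 -0.002  -0.0129  0.0163  0.0101 -0.0016 -0.0084
  0.0003]
[1, 1, 1, 1, 1, 1, 1, 1, 1, 0] cost 44.46 [ 1.0455e+00 -2.0000e-04  2.9700e-02  9.8060e-01  8.4100e-02 -2.9200e-02
  4.0000e-04 -1.6000e-03 -6.0000e-03  0.0000e+00] [ 0.0018 -0.4366  0.0151] [-0.0081  0.0121  0.0212  0.0019 -0.009  -0.0141 -0.0035  0.0068 -0.0095
  0.0006 -0.0053 -0.0046 -0.0016 -0.0122  0.017   0.0095 -0.0014 -0.0097
 -0.0004]
```

```bash
cp log_bar.json log.json; python3 - <<'E'
s=open("step2.py").read()
s=s.replace("(.008 if len(res)<5 else .003)","(.0008)").replace("[2e-6,2e-6,0","[6e-5,2e-6,0").replace("1.4e-5","4e-6").replace("0,.01**2","0,.003**2").replace("[.222,0,0.,.002]","[.22,0,0.,.0]")
open("step2.py","w").write(s)
m=open("meas.py").read()
m=m.replace('    print("clock','    b=bar_theta(q,best[0])\n    print("bar %.4f"%b)\n    print("clock').replace("yaw,best[0][0]","yaw,b"); open("meas.py","w").write(m)
E
python3 step2.py - 2.7,20 2.7,28 2.7,36
```

```text
s 0.981 phi -0.0001 th_eq 0.0003 th -0.0047 om -0.411 innov [-0.0097  0.0218  0.0065 -0.0115 -0.0045 -0.0048] sd [0.008  0.0073 0.0072]
2.7,20 u [3.13, 2.05, 1.58, 1.25, 0.93, 0.63, 0.35, 0.08, -0.16, -0.39] th [0.092, 0.079, 0.054, 0.029, 0.004] maxth 0.104 pos range 0.6 10.0
2.7,28 u [2.68, 1.9, 1.6, 1.4, 1.2, 1.01, 0.82, 0.65, 0.48, 0.32] th [0.075, 0.074, 0.063, 0.052, 0.041] maxth 0.081 pos range 2.4 12.3
2.7,36 u [2.08, 1.55, 1.36, 1.23, 1.11, 0.98, 0.87, 0.75, 0.64, 0.54] th [0.053, 0.055, 0.049, 0.044, 0.039] maxth 0.058 pos range 2.1 12.3
```

Call:
{"fn": "apply_moves", "kwargs": {
  "motion": [
    {"x": 0,"y": 2.6,"z": 0,"yaw": 0},
    {"x": 0,"y": 1.8,"z": 0,"yaw": 0},
    {"x": 0,"y": 1.5,"z": 0,"yaw": 0},
    {"x": 0,"y": 1.2,"z": 0,"yaw": 0},
    {"x": 0,"y": 0.9,"z": 0,"yaw": 0}
  ]
}}

```text
clock: 15.28
ee_pos: [0.4397, 0.285, 0.1242]
orientation: [0.018, 1.0, -0.0, -0.0]
force: [0.2, 0.2, -9.7]
width: 0.0224
grip_force: 114.1
```

```bash
python3 step2.py '[2.6,1.8,1.5,1.2,0.9]' -5.2,20 -5.2,28 -5.2,36
```

```text
bar 0.0258
clock 15.283 tcp [0.4397 0.285  0.1242] yaw -2.09 tilt [ 0.     -0.0001] theta 0.0287 dy -0.0010 dx 0.0025 dz 0.0005 res 0.00094 n 2215 802 F [ 0.2  0.2 -9.7] g 114
s 0.969 phi -0.0017 th_eq 0.0060 th 0.0022 om -0.436 innov [ 0.0206  0.0049 -0.0128 -0.0043 -0.0034 -0.019 ] sd [0.0072 0.0072 0.0072]
-5.2,20 u [3.5, 3.5, 2.48, 1.8, 1.21, 0.66, 0.14, -0.35, -0.8, -1.21] th [0.111, 0.141, 0.093, 0.045, -0.003] maxth 0.210 pos range -9.3 13.3
-5.2,28 u [3.5, 3.02, 2.39, 2.02, 1.68, 1.35, 1.04, 0.74, 0.46, 0.19] th [0.111, 0.131, 0.11, 0.091, 0.071] maxth 0.139 pos range -5.6 16.4
-5.2,36 u [2.87, 2.09, 1.8, 1.6, 1.41, 1.23, 1.05, 0.87, 0.7, 0.54] th [0.088, 0.09, 0.081, 0.072, 0.064] maxth 0.095 pos range -5.2 14.9
```

```bash
cp log.json log_bar.json; cat > t7.py <<'E'
import idt
for m in ([1,1,1,0,0,0,0,0,0,0],[1,1,1,0,0,0,0,0,1,0],[1,1,0,1,1,0,0,0,1,0],[1,1,0,1,1,0,1,0,1,0],[1,1,0,1,1,1,1,0,1,0],[1,1,0,1,0,0,0,1,1,0]): idt.go(m)
E
timeout 200 python3 t7.py
```

```text
[1, 1, 1, 0, 0, 0, 0, 0, 0, 0] cost 133.33 [ 9.672e-01 -3.000e-04  9.000e-03  1.000e+00  8.500e-02  0.000e+00
  0.000e+00  0.000e+00  0.000e+00  0.000e+00] [ 0.0029 -0.4021  0.    ] [-0.0171  0.0149  0.0251  0.0155  0.0007 -0.0136 -0.0056 -0.0054 -0.0177
 -0.0058 -0.001   0.0081  0.0089 -0.0093  0.0184  0.0097 -0.0053 -0.0021
 -0.003  -0.019 ]
[1, 1, 1, 0, 0, 0, 0, 0, 1, 0] cost 88.73 [ 1.0826e+00 -2.0000e-04  1.8200e-02  1.0000e+00  8.5000e-02  0.0000e+00
  0.0000e+00  0.0000e+00 -1.4300e-02  0.0000e+00] [ 0.0035 -0.4862  0.0028] [ 0.0021  0.0135  0.0336  0.008  -0.0055 -0.0149 -0.0009  0.0054 -0.0043
 -0.0025  0.0049  0.0053 -0.0026 -0.0182  0.0054  0.009  -0.0068 -0.0007
 -0.0003 -0.0184]
[1, 1, 0, 1, 1, 0, 0, 0, 1, 0] cost 81.70 [ 1.1036e+00 -2.0000e-04  2.0000e-02  1.0175e+00  9.2500e-02  0.0000e+00
  0.0000e+00  0.0000e+00 -1.3900e-02  0.0000e+00] [ 0.0043 -0.4758  0.0043] [-0.0101  0.0142  0.0279  0.0093 -0.0056 -0.0144  0.0015  0.0066 -0.0041
  0.0012  0.0021 -0.0002 -0.0077 -0.021   0.0095  0.008  -0.0043  0.0025
  0.0026 -0.0173]
[1, 1, 0, 1, 1, 0, 1, 0, 1, 0] cost 78.52 [ 
[... 319 characters left out ...]
, 1, 1, 1, 1, 0, 1, 0] cost 77.82 [ 1.1616e+00  5.0000e-04  2.0000e-02  1.0012e+00  9.0800e-02 -2.3200e-02
 -1.6300e-02  0.0000e+00 -2.3200e-02  0.0000e+00] [ 0.0068 -0.484   0.0043] [-0.0057  0.0148  0.0267  0.0069 -0.011  -0.0181  0.0012  0.0071 -0.0042
  0.005   0.0038  0.0001 -0.0073 -0.0177  0.015   0.008  -0.0033  0.0022
  0.0015 -0.0212]
[1, 1, 0, 1, 0, 0, 0, 1, 1, 0] cost 58.13 [ 1.0558e+00 -5.0000e-04  2.0000e-02  9.4200e-01  8.5000e-02  0.0000e+00
  0.0000e+00 -2.0000e-03 -4.7000e-03  0.0000e+00] [ 0.0054 -0.4697  0.0043] [-0.0173  0.0116  0.0229  0.0001 -0.0101 -0.0135 -0.0038  0.0119 -0.0021
  0.001  -0.0034 -0.0009 -0.0047 -0.0148  0.0158  0.0092 -0.0011 -0.009
  0.0022 -0.0192]
```

Call:
{"fn": "apply_moves", "kwargs": {
  "motion": [
    {"x": 0,"y": 3.5,"z": 0,"yaw": 0},
    {"x": 0,"y": 2.8,"z": 0,"yaw": 0},
    {"x": 0,"y": 1.5,"z": 0,"yaw": 0},
    {"x": 0,"y": 0.7,"z": 0,"yaw": 0}
  ]
}}

```text
clock: 15.67
ee_pos: [0.4432, 0.3708, 0.1242]
orientation: [0.018, 1.0, 0.0, 0.0]
force: [0.5, 0.4, -10.1]
width: 0.023
grip_force: 114.3
```

```bash
sed -i 's/^pm.TAU=.012;/pm.TAU=.018; pm.KV=-.008;/; s/(p\[0\]-1.0)/(p[0]-1.04)/' step2.py; python3 step2.py '[3.5,2.8,1.5,0.7]' -13.5,24 -13.5,32 -13.5,40
```

```text
bar 0.0692
clock 15.667 tcp [0.4432 0.3708 0.1242] yaw -2.04 tilt [-0.0007  0.001 ] theta 0.0703 dy -0.0004 dx 0.0027 dz 0.0005 res 0.00092 n 2408 867 F [  0.5   0.4 -10.1] g 114
s 1.040 phi -0.0011 th_eq 0.0030 th 0.0434 om -0.449 innov [ 0.0084 -0.0109 -0.003  -0.0021 -0.0196  0.0092] sd [0.0075 0.0075 0.0067]
-13.5,24 u [1.0, 0.62, 0.41, 0.24, 0.08, -0.08, -0.22, -0.36, -0.49, -0.6] th [0.058, 0.05, 0.039, 0.029, 0.018] maxth 0.058 pos range -13.5 2.3
-13.5,32 u [0.11, 0.16, 0.09, 0.03, -0.03, -0.09, -0.14, -0.2, -0.25, -0.29] th [0.026, 0.023, 0.019, 0.016, 0.013] maxth 0.026 pos range -13.5 0.4
-13.5,40 u [-0.21, -0.02, -0.04, -0.07, -0.1, -0.13, -0.15, -0.18, -0.2, -0.22] th [0.015, 0.012, 0.01, 0.009, 0.008] maxth 0.015 pos range -13.5 -0.2
```

Call:
{"fn": "apply_moves", "kwargs": {
  "motion": [
    {"x": 0,"y": 0.4,"z": 0,"yaw": 0},
    {"x": 0,"y": 0.3,"z": 0,"yaw": 0},
    {"x": 0,"y": 0.2,"z": 0,"yaw": 0},
    {"x": 0,"y": 0.1,"z": 0,"yaw": 0},
    {"x": 0,"y": 0,"z": 0,"yaw": 0}
  ]
}}

```text
clock: 16.13
ee_pos: [0.4433, 0.3784, 0.1244]
orientation: [0.019, 1.0, -0.0, -0.0]
force: [-0.1, -0.6, -9.7]
width: 0.023
grip_force: 114.3
```

```bash
python3 step2.py '[0.4,0.3,0.2,0.1,0]' -14.5,20 -14.5,26 -14.5,32
```

```text
bar 0.0368
clock 16.133 tcp [0.4433 0.3784 0.1244] yaw -2.17 tilt [ 0.     -0.0002] theta 0.0375 dy -0.0003 dx 0.0027 dz 0.0004 res 0.00092 n 2407 893 F [-0.1 -0.6 -9.7] g 114
s 1.041 phi -0.0003 th_eq 0.0008 th 0.0365 om 0.019 innov [-0.0108 -0.003  -0.0022 -0.0197  0.009   0.0111] sd [0.0075 0.0067 0.0075]
-14.5,20 u [-1.54, -1.03, -0.94, -0.9, -0.86, -0.82, -0.78, -0.74, -0.7, -0.67] th [-0.016, -0.02, -0.016, -0.013, -0.011] maxth 0.022 pos range -14.5 -1.5
-14.5,26 u [-1.97, -1.27, -1.13, -1.05, -0.97, -0.89, -0.81, -0.74, -0.67, -0.61] th [-0.031, -0.035, -0.029, -0.025, -0.02] maxth 0.038 pos range -14.5 -2.0
-14.5,32 u [-1.98, -1.29, -1.16, -1.08, -1.01, -0.93, -0.85, -0.78, -0.72, -0.65] th [-0.032, -0.036, -0.032, -0.028, -0.024] maxth 0.039 pos range -14.5 -2.0
```

Call:
{"fn": "apply_moves", "kwargs": {
  "motion": [
    {"x": 0,"y": -1.6,"z": 0,"yaw": 0},
    {"x": 0,"y": -1.1,"z": 0,"yaw": 0},
    {"x": 0,"y": -1.0,"z": 0,"yaw": 0},
    {"x": 0,"y": -0.9,"z": 0,"yaw": 0},
    {"x": 0,"y": -0.9,"z": 0,"yaw": 0}
  ]
}}

```text
clock: 16.6
ee_pos: [0.4411, 0.3228, 0.1244]
orientation: [0.019, 1.0, 0.0, -0.0]
force: [-0.3, -0.6, -9.0]
width: 0.0226
grip_force: 114.3
```

```bash
python3 step2.py '[-1.6,-1.1,-1.0,-0.9,-0.9]' -8.9,18 -8.9,24 -8.9,32
```

```text
bar -0.0185
clock 16.600 tcp [0.4411 0.3228 0.1244] yaw -2.16 tilt [0.     0.0001] theta -0.0170 dy -0.0006 dx 0.0024 dz 0.0004 res 0.00087 n 2256 835 F [-0.3 -0.6 -9. ] g 114
s 1.040 phi -0.0002 th_eq 0.0007 th 0.0015 om 0.422 innov [-0.003  -0.0021 -0.0197  0.0091  0.0111  0.0007] sd [0.0067 0.0075 0.0075]
-8.9,18 u [-1.75, -1.18, -0.99, -0.86, -0.74, -0.62, -0.51, -0.41, -0.31, -0.23] th [-0.039, -0.035, -0.024, -0.014, -0.004] maxth 0.041 pos range -8.9 -1.7
-8.9,24 u [-1.95, -1.34, -1.15, -1.03, -0.9, -0.78, -0.66, -0.56, -0.45, -0.36] th [-0.046, -0.045, -0.037, -0.029, -0.021] maxth 0.050 pos range -9.8 -1.9
-8.9,32 u [-1.73, -1.25, -1.1, -1.01, -0.92, -0.83, -0.75, -0.66, -0.58, -0.51] th [-0.038, -0.04, -0.035, -0.03, -0.026] maxth 0.043 pos range -11.1 -1.7
```

Call:
{"fn": "apply_moves", "kwargs": {
  "motion": [
    {"x": 0,"y": -1.8,"z": 0,"yaw": 0},
    {"x": 0,"y": -1.3,"z": 0,"yaw": 0},
    {"x": 0,"y": -1.1,"z": 0,"yaw": 0},
    {"x": 0,"y": -0.9,"z": 0,"yaw": 0}
  ]
}}

```text
clock: 16.98
ee_pos: [0.439, 0.2718, 0.1243]
orientation: [0.019, 1.0, -0.0, -0.0]
force: [-0.6, 0.2, -9.8]
width: 0.0226
grip_force: 114.3
```

```bash
python3 step2.py '[-1.8,-1.3,-1.1,-0.9]' -3.8,16 -3.8,22 -3.8,30
```

```text
bar -0.0317
clock 16.983 tcp [0.439  0.2718 0.1243] yaw -2.17 tilt [ 0.0003 -0.0001] theta -0.0294 dy -0.0010 dx 0.0026 dz 0.0004 res 0.00091 n 2187 802 F [-0.6  0.2 -9.8] g 114
s 1.040 phi -0.0001 th_eq 0.0002 th -0.0102 om 0.441 innov [-0.002  -0.0195  0.0092  0.0111  0.0006  0.0022] sd [0.0075 0.0075 0.0067]
-3.8,16 u [-1.58, -0.99, -0.75, -0.57, -0.4, -0.24, -0.1, 0.03, 0.15, 0.25] th [-0.044, -0.034, -0.017, -0.002, 0.014] maxth 0.050 pos range -4.6 -1.6
-3.8,22 u [-1.73, -1.16, -0.95, -0.81, -0.66, -0.52, -0.4, -0.28, -0.16, -0.06] th [-0.049, -0.046, -0.035, -0.025, -0.016] maxth 0.052 pos range -6.7 -1.7
-3.8,30 u [-1.36, -0.99, -0.86, -0.77, -0.68, -0.6, -0.51, -0.44, -0.36, -0.29] th [-0.036, -0.036, -0.031, -0.026, -0.022] maxth 0.039 pos range -7.4 -1.4
```

Call:
{"fn": "apply_moves", "kwargs": {
  "motion": [
    {"x": 0,"y": -1.6,"z": 0,"yaw": 0},
    {"x": 0,"y": -1.1,"z": 0,"yaw": 0},
    {"x": 0,"y": -0.8,"z": 0,"yaw": 0},
    {"x": 0,"y": -0.6,"z": 0,"yaw": 0}
  ]
}}

```text
clock: 17.37
ee_pos: [0.4376, 0.2312, 0.1243]
orientation: [0.019, 1.0, 0.0, -0.0]
force: [0.4, 0.1, -9.9]
width: 0.0224
grip_force: 114.3
```

```bash
python3 step2.py '[-1.6,-1.1,-0.8,-0.6]' 0.5,16 0.5,22 0.5,30
```

```text
bar -0.0122
clock 17.367 tcp [0.4376 0.2312 0.1243] yaw -2.17 tilt [0.0002 0.0002] theta -0.0155 dy 0.0003 dx 0.0032 dz 0.0001 res 0.00098 n 2148 780 F [ 0.4  0.1 -9.9] g 114
s 1.036 phi 0.0011 th_eq -0.0031 th 0.0025 om 0.323 innov [-0.0188  0.01    0.0112  0.0002  0.0018  0.0163] sd [0.0075 0.0067 0.0066]
0.5,16 u [-3.5, -2.33, -1.46, -0.91, -0.41, 0.06, 0.49, 0.87, 1.21, 1.5] th [-0.105, -0.094, -0.044, 0.004, 0.051] maxth 0.162 pos range -8.6 3.7
0.5,22 u [-3.5, -2.32, -1.78, -1.43, -1.09, -0.77, -0.47, -0.19, 0.07, 0.31] th [-0.105, -0.105, -0.081, -0.057, -0.034] maxth 0.119 pos range -11.6 1.0
0.5,30 u [-2.56, -1.67, -1.41, -1.24, -1.06, -0.89, -0.73, -0.57, -0.42, -0.28] th [-0.072, -0.072, -0.062, -0.052, -0.043] maxth 0.079 pos range -11.0 0.5
```

```bash
python3 - <<'E'
s=open("step2.py").read()
s=s.replace("def kf(s,qphi=.004):","def kf(s,B=0,pc=.01,KVv=-.0):\n    pm.KV=KVv; pos=0.")
s=s.replace("y=v-x[0];","y=v-x[0]-B/(1+np.exp(-(pos-pc)/.006));")
s=s.replace("T=sum(","pos+=sum(0 if isinstance(e,tuple) else e for e in seq); T=sum(")
s=s.replace("x,r,S=kf(p[0]); return np.r_[r/np.sqrt(S),(p[0]-1.04)/.06]","x,r,S=kf(p[0],p[1],p[2],p[3]); return np.r_[r/np.sqrt(S),(p[0]-1.0)/.05,p[1]/.02,(p[2]-.01)/.02,p[3]/.01]")
s=s.replace("s=least_squares(cost,[1.05],diff_step=5e-3,max_nfev=8).x[0]\nx,r,S=kf(s)","o=least_squares(cost,[1.02,-.01,.01,-.003],diff_step=1e-2,x_scale=[.05,.01,.01,.01],max_nfev=14); s=o.x[0]; print('par',o.x.round(4),'cost %.2f'%o.cost)\nx,r,S=kf(*o.x)")
open("step2.py","w").write(s)
E
python3 step2.py - 0.5,16 0.5,22 0.5,30 | sed 's/innov/\ninnov/'
```

```text
par [ 0.9878 -0.0178  0.0157  0.0022] cost 5.10
s 0.988 phi -0.0030 th_eq 0.0101 th 0.0040 om 0.303 
innov [-0.0007  0.0031 -0.     -0.0045  0.0004 -0.0008] sd [0.0073 0.0065 0.0065]
0.5,16 u [-1.59, -0.89, -0.59, -0.36, -0.14, 0.06, 0.25, 0.42, 0.58, 0.71] th [-0.037, -0.023, -0.002, 0.019, 0.041] maxth 0.096 pos range -3.6 2.4
0.5,22 u [-1.79, -1.14, -0.9, -0.72, -0.55, -0.39, -0.23, -0.09, 0.05, 0.18] th [-0.044, -0.04, -0.028, -0.017, -0.005] maxth 0.062 pos range -5.8 1.1
0.5,30 u [-1.26, -0.88, -0.75, -0.65, -0.56, -0.47, -0.38, -0.3, -0.22, -0.14] th [-0.025, -0.026, -0.021, -0.017, -0.012] maxth 0.033 pos range -5.7 0.5
```

```bash
sed -i 's/\[6e-5,2e-6,0/[1e-5,2e-6,0/; s/(.0008)/(.0004)/; s/0,.003\*\*2/0,.006**2/' step2.py; python3 step2.py - 0.5,16 0.5,22 0.5,30 | sed 's/innov/\ninnov/'
```

```text
par [ 0.9766 -0.0184  0.0155  0.0033] cost 13.12
s 0.977 phi -0.0029 th_eq 0.0102 th 0.0043 om 0.301 
innov [ 0.0006  0.0042  0.0011 -0.0043 -0.0004 -0.0015] sd [0.0044 0.0041 0.004 ]
0.5,16 u [-1.43, -0.81, -0.54, -0.32, -0.12, 0.07, 0.24, 0.4, 0.55, 0.68] th [-0.031, -0.018, 0.002, 0.022, 0.042] maxth 0.094 pos range -3.2 2.4
0.5,22 u [-1.78, -1.13, -0.9, -0.72, -0.55, -0.38, -0.23, -0.08, 0.05, 0.18] th [-0.043, -0.039, -0.027, -0.016, -0.004] maxth 0.066 pos range -5.8 1.3
0.5,30 u [-1.28, -0.9, -0.77, -0.67, -0.57, -0.48, -0.39, -0.31, -0.23, -0.15] th [-0.026, -0.027, -0.022, -0.017, -0.013] maxth 0.035 pos range -5.8 0.5
```

Call:
{"fn": "apply_moves", "kwargs": {
  "motion": [
    {"x": 0,"y": -1.1,"z": 0,"yaw": 0},
    {"x": 0,"y": -0.7,"z": 0,"yaw": 0},
    {"x": 0,"y": -0.5,"z": 0,"yaw": 0},
    {"x": 0,"y": -0.4,"z": 0,"yaw": 0},
    {"x": 0,"y": -0.3,"z": 0,"yaw": 0},
    {"x": 0,"y": -0.2,"z": 0,"yaw": 0},
    {"x": 0,"y": -0.1,"z": 0,"yaw": 0},
    {"x": 0,"y": -0.1,"z": 0,"yaw": 0}
  ]
}}

```text
clock: 18.08
ee_pos: [0.4365, 0.1981, 0.1243]
orientation: [0.019, 1.0, 0.0, 0.0]
force: [-0.5, 0.6, -7.9]
width: 0.0229
grip_force: 114.3
```

```bash
python3 step2.py '[-1.1,-0.7,-0.5,-0.4,-0.3,-0.2,-0.1,-0.1]' 0,20 1.5,26 3,32 
```

```text
bar 0.0117
clock 18.083 tcp [0.4365 0.1981 0.1243] yaw -2.12 tilt [-0.0001  0.0004] theta 0.0098 dy 0.0009 dx 0.0036 dz 0.0001 res 0.00094 n 2113 739 F [-0.5  0.6 -7.9] g 114
par [ 0.9784 -0.0181  0.0154  0.003 ] cost 13.34
s 0.978 phi -0.0027 th_eq 0.0093 th 0.0139 om 0.054 innov [ 0.0044  0.0012 -0.0043 -0.0004 -0.0014  0.0036] sd [0.0041 0.0041 0.0057]
0,20 u [-1.02, -0.6, -0.46, -0.35, -0.25, -0.16, -0.07, 0.02, 0.09, 0.17] th [-0.019, -0.016, -0.008, -0.001, 0.007] maxth 0.044 pos range -2.9 0.6
1.5,26 u [-1.13, -0.7, -0.57, -0.48, -0.38, -0.29, -0.21, -0.13, -0.05, 0.02] th [-0.023, -0.023, -0.017, -0.012, -0.007] maxth 0.037 pos range -3.9 1.6
3,32 u [-1.01, -0.65, -0.54, -0.47, -0.4, -0.33, -0.26, -0.19, -0.13, -0.07] th [-0.019, -0.02, -0.017, -0.013, -0.01] maxth 0.029 pos range -4.1 3.0
```

Call:
{"fn": "apply_moves", "kwargs": {
  "motion": [
    {"x": 0,"y": -1.0,"z": 0,"yaw": 0},
    {"x": 0,"y": -0.6,"z": 0,"yaw": 0},
    {"x": 0,"y": -0.45,"z": 0,"yaw": 0},
    {"x": 0,"y": -0.35,"z": 0,"yaw": 0},
    {"x": 0,"y": -0.25,"z": 0,"yaw": 0},
    {"x": 0,"y": -0.15,"z": 0,"yaw": 0},
    {"x": 0,"y": -0.05,"z": 0,"yaw": 0},
    {"x": 0,"y": 0.0,"z": 0,"yaw": 0},
    {"x": 0,"y": 0.1,"z": 0,"yaw": 0},
    {"x": 0,"y": 0.15,"z": 0,"yaw": 0}
  ]
}}

```text
clock: 18.97
ee_pos: [0.4355, 0.1722, 0.1243]
orientation: [0.019, 1.0, 0.0, 0.0]
force: [-1.0, -0.0, -9.7]
width: 0.0229
grip_force: 114.3
```

```bash
python3 step2.py '[-1.0,-0.6,-0.45,-0.35,-0.25,-0.15,-0.05,0,0.1,0.15]' 2,18 3,26 0,20 
```

```text
bar 0.0132
clock 18.967 tcp [0.4355 0.1722 0.1243] yaw -2.13 tilt [-0.0001  0.0002] theta 0.0116 dy 0.0011 dx 0.0036 dz 0.0001 res 0.00093 n 2076 722 F [-1.  -0.  -9.7] g 114
par [ 0.979  -0.0179  0.0154  0.0028] cost 13.39
s 0.979 phi -0.0025 th_eq 0.0088 th 0.0108 om -0.053 innov [ 0.0013 -0.0043 -0.0005 -0.0012  0.0035  0.0021] sd [0.0041 0.0057 0.0069]
2,18 u [-0.34, -0.14, -0.07, -0.02, 0.03, 0.08, 0.13, 0.17, 0.21, 0.24] th [-0.004, -0.001, 0.004, 0.008, 0.013] maxth 0.030 pos range -0.6 2.3
3,26 u [-0.35, -0.18, -0.13, -0.09, -0.05, -0.02, 0.02, 0.05, 0.08, 0.11] th [-0.004, -0.004, -0.002, 0.001, 0.003] maxth 0.021 pos range -0.8 3.0
0,20 u [0.2, 0.13, 0.1, 0.08, 0.06, 0.04, 0.02, -0.0, -0.02, -0.04] th [0.015, 0.014, 0.013, 0.011, 0.009] maxth 0.015 pos range -0.1 0.6
```

Call:
{"fn": "apply_moves", "kwargs": {
  "motion": [
    {"x": 0,"y": -0.35,"z": 0,"yaw": 0},
    {"x": 0,"y": -0.2,"z": 0,"yaw": 0},
    {"x": 0,"y": -0.1,"z": 0,"yaw": 0},
    {"x": 0,"y": -0.1,"z": 0,"yaw": 0},
    {"x": 0,"y": -0.05,"z": 0,"yaw": 0},
    {"x": 0,"y": 0.0,"z": 0,"yaw": 0},
    {"x": 0,"y": 0.0,"z": 0,"yaw": 0},
    {"x": 0,"y": 0.05,"z": 0,"yaw": 0},
    {"x": 0,"y": 0.1,"z": 0,"yaw": 0},
    {"x": 0,"y": 0.1,"z": 0,"yaw": 0}
  ]
}}

```text
clock: 19.85
ee_pos: [0.4353, 0.1666, 0.1243]
orientation: [0.019, 1.0, 0.0, -0.0]
force: [-0.0, 0.9, -9.2]
width: 0.0228
grip_force: 114.3
```

Call:
{"fn": "apply_moves", "kwargs": {
  "motion": [
    {"x": 0,"y": 0.1,"z": 0,"yaw": 0},
    {"x": 0,"y": 0.15,"z": 0,"yaw": 0},
    {"x": 0,"y": 0.15,"z": 0,"yaw": 0},
    {"x": 0,"y": 0.15,"z": 0,"yaw": 0},
    {"x": 0,"y": 0.2,"z": 0,"yaw": 0}
  ]
}}

```text
clock: 20.27
ee_pos: [0.4356, 0.1742, 0.1243]
orientation: [0.019, 1.0, 0.0, -0.0]
force: [-0.7, -0.1, -10.2]
width: 0.0229
grip_force: 114.3
```

```bash
python3 step2.py '[-0.35,-0.2,-0.1,-0.1,-0.05,0,0,0.05,0.1,0.1,0.1,0.15,0.15,0.15,0.2]' 2,20 3,28 0,20 
```

```text
bar -0.0018
clock 20.267 tcp [0.4356 0.1742 0.1243] yaw -2.13 tilt [0.     0.0001] theta -0.0029 dy 0.0009 dx 0.0036 dz 0.0001 res 0.00096 n 2083 725 F [ -0.7  -0.1 -10.2] g 114
par [ 0.9802 -0.0181  0.0153  0.0027] cost 13.79
s 0.980 phi -0.0030 th_eq 0.0102 th -0.0059 om -0.097 innov [-0.0044 -0.0005 -0.0015  0.0035  0.0024 -0.0092] sd [0.0057 0.0069 0.0105]
2,20 u [2.32, 1.38, 1.08, 0.86, 0.65, 0.44, 0.25, 0.07, -0.1, -0.25] th [0.07, 0.065, 0.049, 0.032, 0.016] maxth 0.074 pos range 0.7 7.1
3,28 u [1.8, 1.17, 0.99, 0.88, 0.76, 0.64, 0.54, 0.43, 0.33, 0.24] th [0.052, 0.054, 0.047, 0.041, 0.035] maxth 0.058 pos range 1.8 8.0
0,20 u [2.85, 1.66, 1.27, 0.98, 0.7, 0.44, 0.19, -0.05, -0.26, -0.46] th [0.089, 0.081, 0.059, 0.038, 0.016] maxth 0.093 pos range -1.6 8.1
```

Call:
{"fn": "apply_moves", "kwargs": {
  "motion": [
    {"x": 0,"y": 1.7,"z": 0,"yaw": 0},
    {"x": 0,"y": 1.1,"z": 0,"yaw": 0},
    {"x": 0,"y": 0.9,"z": 0,"yaw": 0},
    {"x": 0,"y": 0.75,"z": 0,"yaw": 0},
    {"x": 0,"y": 0.6,"z": 0,"yaw": 0},
    {"x": 0,"y": 0.5,"z": 0,"yaw": 0},
    {"x": 0,"y": 0.4,"z": 0,"yaw": 0},
    {"x": 0,"y": 0.3,"z": 0,"yaw": 0},
    {"x": 0,"y": 0.2,"z": 0,"yaw": 0},
    {"x": 0,"y": 0.1,"z": 0,"yaw": 0}
  ]
}}

```text
clock: 21.15
ee_pos: [0.438, 0.2395, 0.1243]
orientation: [0.019, 1.0, -0.0, 0.0]
force: [0.5, 0.0, -10.0]
width: 0.0229
grip_force: 114.3
```

```bash
python3 step2.py '[1.7,1.1,0.9,0.75,0.6,0.5,0.4,0.3,0.2,0.1]' -0.5,20 -10,40 -49,60 -49,72
```

```text
bar 0.0124
clock 21.150 tcp [0.438  0.2395 0.1243] yaw -2.13 tilt [-0.     -0.0001] theta 0.0093 dy 0.0002 dx 0.0032 dz 0.0002 res 0.00097 n 2169 779 F [  0.5   0.  -10. ] g 114
par [ 0.9797 -0.0182  0.0152  0.0027] cost 13.87
s 0.980 phi -0.0031 th_eq 0.0108 th 0.0121 om -0.062 innov [-0.0006 -0.0016  0.0034  0.0024 -0.0091 -0.0027] sd [0.0069 0.0105 0.007 ]
-0.5,20 u [0.46, 0.28, 0.21, 0.15, 0.1, 0.05, 0.01, -0.03, -0.07, -0.11] th [0.025, 0.023, 0.02, 0.016, 0.012] maxth 0.026 pos range -0.8 1.3
-10,40 u [0.8, 0.51, 0.43, 0.37, 0.3, 0.24, 0.19, 0.13, 0.08, 0.02] th [0.037, 0.038, 0.036, 0.034, 0.031] maxth 0.040 pos range -10.0 3.1
-49,60 u [1.33, 0.86, 0.73, 0.63, 0.54, 0.44, 0.35, 0.26, 0.18, 0.09] th [0.056, 0.059, 0.057, 0.054, 0.052] maxth 0.061 pos range -49.0 5.4
-49,72 u [0.92, 0.61, 0.52, 0.46, 0.39, 0.33, 0.27, 0.21, 0.15, 0.1] th [0.041, 0.044, 0.043, 0.041, 0.04] maxth 0.045 pos range -49.0 4.0
```

Call:
{"fn": "apply_moves", "kwargs": {
  "motion": [
    {"x": 0,"y": 1.3,"z": 0,"yaw": 0},
    {"x": 0,"y": 0.85,"z": -0.1,"yaw": 0},
    {"x": 0,"y": 0.7,"z": -0.3,"yaw": 0},
    {"x": 0,"y": 0.6,"z": -0.4,"yaw": 0},
    {"x": 0,"y": 0.5,"z": -0.4,"yaw": 0},
    {"x": 0,"y": 0.45,"z": -0.4,"yaw": 0},
    {"x": 0,"y": 0.35,"z": -0.4,"yaw": 0},
    {"x": 0,"y": 0.25,"z": -0.4,"yaw": 0},
    {"x": 0,"y": 0.2,"z": -0.3,"yaw": 0},
    {"x": 0,"y": 0.1,"z": -0.3,"yaw": 0}
  ]
}}

```text
clock: 22.03
ee_pos: [0.4401, 0.2926, 0.1548]
orientation: [0.019, 1.0, 0.0, 0.0]
force: [-0.4, 0.4, -9.4]
width: 0.0229
grip_force: 114.2
```

```bash
python3 step2.py '[1.3,0.85,0.7,0.6,0.5,0.45,0.35,0.25,0.2,0.1]' -55.5,44 -55.5,52 -55.5,60
```

```text
bar 0.0436
clock 22.033 tcp [0.4401 0.2926 0.1548] yaw -2.13 tilt [-0.0003  0.0002] theta 0.0459 dy -0.0009 dx 0.0026 dz 0.0005 res 0.00086 n 2373 827 F [-0.4  0.4 -9.4] g 114
par [ 0.9888 -0.0172  0.0145  0.0016] cost 14.87
s 0.989 phi -0.0027 th_eq 0.0089 th 0.0592 om -0.012 innov [-0.0006  0.0028  0.0018 -0.0092 -0.003   0.0087] sd [0.0108 0.0071 0.0071]
-55.5,44 u [-0.41, -0.4, -0.47, -0.54, -0.62, -0.69, -0.76, -0.82, -0.89, -0.95] th [0.046, 0.042, 0.039, 0.036, 0.032] maxth 0.046 pos range -55.5 -0.4
-55.5,52 u [-0.87, -0.67, -0.69, -0.73, -0.76, -0.79, -0.82, -0.85, -0.88, -0.91] th [0.03, 0.025, 0.024, 0.022, 0.021] maxth 0.030 pos range -55.5 -0.9
-55.5,60 u [-1.11, -0.82, -0.81, -0.83, -0.84, -0.85, -0.87, -0.88, -0.89, -0.9] th [0.021, 0.016, 0.015, 0.015, 0.014] maxth 0.021 pos range -55.5 -1.1
```

Call:
{"fn": "apply_moves", "kwargs": {
  "motion": [
    {"x": 0,"y": -0.7,"z": 0,"yaw": 0},
    {"x": 0,"y": -0.55,"z": 0,"yaw": 0},
    {"x": 0,"y": -0.6,"z": 0,"yaw": 0},
    {"x": 0,"y": -0.65,"z": 0,"yaw": 0},
    {"x": 0,"y": -0.7,"z": 0,"yaw": 0},
    {"x": 0,"y": -0.75,"z": 0,"yaw": 0},
    {"x": 0,"y": -0.8,"z": 0,"yaw": 0},
    {"x": 0,"y": -0.85,"z": 0,"yaw": 0},
    {"x": 0,"y": -0.9,"z": 0,"yaw": 0},
    {"x": 0,"y": -0.95,"z": 0,"yaw": 0}
  ]
}}

```text
clock: 22.92
ee_pos: [0.4372, 0.217, 0.1544]
orientation: [0.019, 1.0, 0.0, 0.0]
force: [-0.4, -0.5, -9.2]
width: 0.0226
grip_force: 114.3
```

```bash
python3 step2.py '[-0.7,-0.55,-0.6,-0.65,-0.7,-0.75,-0.8,-0.85,-0.9,-0.95]' -48,34 -48,40 -48,46 | sed 's/innov/\ninnov/'
```

```text
bar 0.0252
clock 22.917 tcp [0.4372 0.217  0.1544] yaw -2.13 tilt [-0.0002  0.0001] theta 0.0238 dy 0.0011 dx 0.0035 dz 0.0001 res 0.00095 n 2279 776 F [-0.4 -0.5 -9.2] g 114
par [ 0.9892 -0.0173  0.0145  0.0016] cost 14.90
s 0.989 phi -0.0026 th_eq 0.0086 th 0.0464 om 0.452 
innov [ 0.0028  0.0019 -0.009  -0.003   0.0087  0.0017] sd [0.0071 0.0071 0.0071]
-48,34 u [-1.05, -1.0, -1.04, -1.09, -1.15, -1.2, -1.24, -1.29, -1.33, -1.37] th [0.034, 0.028, 0.024, 0.021, 0.018] maxth 0.034 pos range -48.0 -1.0
-48,40 u [-1.59, -1.32, -1.29, -1.3, -1.3, -1.3, -1.3, -1.3, -1.3, -1.3] th [0.015, 0.008, 0.008, 0.007, 0.006] maxth 0.015 pos range -48.0 -1.6
-48,46 u [-1.85, -1.47, -1.41, -1.4, -1.38, -1.36, -1.34, -1.32, -1.3, -1.28] th [0.006, -0.001, -0.001, -0.001, -0.001] maxth 0.009 pos range -48.0 -1.8
```

Call:
{"fn": "apply_moves", "kwargs": {
  "motion": [
    {"x": 0,"y": -1.45,"z": 0,"yaw": 0},
    {"x": 0,"y": -1.25,"z": 0,"yaw": 0},
    {"x": -0.1,"y": -1.25,"z": 0,"yaw": 0},
    {"x": -0.1,"y": -1.25,"z": 0,"yaw": 0},
    {"x": -0.1,"y": -1.25,"z": 0,"yaw": 0},
    {"x": -0.1,"y": -1.25,"z": 0,"yaw": 0.2},
    {"x": -0.1,"y": -1.25,"z": 0,"yaw": 0.2},
    {"x": -0.1,"y": -1.25,"z": 0,"yaw": 0.2},
    {"x": -0.1,"y": -1.25,"z": 0,"yaw": 0.2},
    {"x": -0.1,"y": -1.25,"z": 0,"yaw": 0.2}
  ]
}}

```text
clock: 23.8
ee_pos: [0.4399, 0.0896, 0.1544]
orientation: [0.028, 1.0, -0.0, 0.0]
force: [0.4, -0.7, -10.0]
width: 0.0228
grip_force: 114.3
```

Call:
{"fn": "apply_moves", "kwargs": {
  "motion": [
    {"x": 0,"y": -1.3,"z": 0,"yaw": 0.2},
    {"x": 0,"y": -1.3,"z": 0,"yaw": 0.2},
    {"x": 0,"y": -1.3,"z": 0,"yaw": 0.2}
  ]
}}

```text
clock: 24.05
ee_pos: [0.4375, 0.0507, 0.1544]
orientation: [0.033, 0.999, -0.0, 0.0]
force: [-0.3, 0.5, -8.8]
width: 0.0229
grip_force: 114.3
```

```bash
python3 step2.py '[-1.45,-1.25,-1.25,-1.25,-1.25,-1.3,-1.3,-1.3,-1.3,-1.3,-1.35,-1.35,-1.35]' -31.2,24 -31.2,28 -31.2,34 | sed 's/innov/\ninnov/'
```

```text
bar -0.0004
clock 24.050 tcp [0.4375 0.0507 0.1544] yaw -3.76 tilt [-0.0002 -0.    ] theta 0.0009 dy -0.0003 dx 0.0039 dz -0.0005 res 0.00094 n 2035 634 F [-0.3  0.5 -8.8] g 114
par [ 0.986  -0.0177  0.0144  0.0021] cost 15.00
s 0.986 phi -0.0027 th_eq 0.0091 th 0.0292 om 0.621 
innov [ 0.0022 -0.009  -0.0029  0.0092  0.0018 -0.0033] sd [0.0071 0.0071 0.0091]
-31.2,24 u [-0.77, -0.89, -0.96, -1.04, -1.11, -1.17, -1.24, -1.29, -1.34, -1.39] th [0.035, 0.027, 0.021, 0.015, 0.009] maxth 0.035 pos range -31.2 -0.8
-31.2,28 u [-1.49, -1.29, -1.25, -1.25, -1.24, -1.24, -1.23, -1.22, -1.21, -1.2] th [0.009, 0.004, 0.003, 0.002, 0.002] maxth 0.009 pos range -31.2 -1.5
-31.2,34 u [-1.94, -1.56, -1.47, -1.42, -1.37, -1.32, -1.28, -1.23, -1.18, -1.14] th [-0.007, -0.012, -0.011, -0.01, -0.008] maxth 0.014 pos range -31.2 -1.9
```

Call:
{"fn": "apply_moves", "kwargs": {
  "motion": [
    {"x": 0,"y": -1.5,"z": 0,"yaw": 0},
    {"x": -0.1,"y": -1.25,"z": 0,"yaw": 0.2},
    {"x": -0.1,"y": -1.2,"z": 0,"yaw": 0.2},
    {"x": -0.1,"y": -1.2,"z": 0,"yaw": 0.2},
    {"x": -0.1,"y": -1.2,"z": 0,"yaw": 0.2},
    {"x": -0.1,"y": -1.2,"z": 0,"yaw": 0.2},
    {"x": -0.1,"y": -1.2,"z": 0,"yaw": 0.2},
    {"x": -0.1,"y": -1.2,"z": 0,"yaw": 0.1},
    {"x": -0.1,"y": -1.2,"z": 0,"yaw": 0},
    {"x": -0.1,"y": -1.2,"z": 0,"yaw": 0}
  ]
}}

```text
clock: 24.93
ee_pos: [0.437, -0.073, 0.1544]
orientation: [0.044, 0.999, -0.0, 0.0]
force: [-0.5, 0.1, -9.9]
width: 0.0231
grip_force: 114.3
```

Call:
{"fn": "apply_moves", "kwargs": {
  "motion": [
    {"x": -0.1,"y": -1.2,"z": 0,"yaw": 0},
    {"x": -0.1,"y": -1.2,"z": 0,"yaw": 0},
    {"x": -0.1,"y": -1.2,"z": 0,"yaw": 0}
  ]
}}

```text
clock: 25.18
ee_pos: [0.4368, -0.1091, 0.1544]
orientation: [0.044, 0.999, -0.0, 0.0]
force: [0.5, 0.5, -9.3]
width: 0.0228
grip_force: 114.3
```

```bash
python3 step2.py '[-1.5,-1.3,-1.25,-1.25,-1.25,-1.25,-1.25,-1.22,-1.2,-1.2,-1.2,-1.2,-1.2]' -15,15 -15,20 -15,26 | sed 's/innov/\ninnov/'
```

```text
bar 0.0249
clock 25.183 tcp [ 0.4368 -0.1091  0.1544] yaw -5.05 tilt [-0.0002 -0.0001] theta 0.0252 dy 0.0004 dx 0.0030 dz -0.0003 res 0.00100 n 1845 494 F [ 0.5  0.5 -9.3] g 114
par [ 9.998e-01 -1.610e-02  1.490e-02 -1.000e-04] cost 18.29
s 1.000 phi -0.0023 th_eq 0.0073 th 0.0517 om 0.584 
innov [-0.0094 -0.0034  0.007   0.0019 -0.0105  0.0212] sd [0.0073 0.0096 0.0096]
-15,15 u [-3.5, -3.5, -2.78, -1.96, -1.36, -0.81, -0.31, 0.14, 0.55, 0.91] th [-0.041, -0.082, -0.024, 0.034, 0.091] maxth 0.182 pos range -15.2 -3.5
-15,20 u [-3.5, -3.5, -3.5, -3.5, -3.5, -2.89, -1.99, -1.3, -0.67, -0.08] th [-0.041, -0.107, -0.134, -0.097, -0.036] maxth 0.228 pos range -24.4 -3.5
-15,26 u [-3.5, -3.5, -3.5, -3.5, -3.5, -3.5, -2.99, -2.36, -1.84, -1.36] th [-0.041, -0.107, -0.134, -0.143, -0.109] maxth 0.149 pos range -31.0 -3.5
```

Call:
{"fn": "apply_moves", "kwargs": {
  "motion": [
    {"x": -0.1,"y": -2.4,"z": 0,"yaw": 0},
    {"x": -0.1,"y": -2.9,"z": 0,"yaw": 0},
    {"x": -0.1,"y": -2.7,"z": 0,"yaw": 0},
    {"x": -0.1,"y": -2.3,"z": 0,"yaw": 0},
    {"x": -0.1,"y": -1.8,"z": 0,"yaw": 0},
    {"x": -0.1,"y": -1.4,"z": 0,"yaw": 0},
    {"x": -0.1,"y": -1.0,"z": 0,"yaw": 0}
  ]
}}

```text
clock: 25.82
ee_pos: [0.4311, -0.2547, 0.1543]
orientation: [0.045, 0.999, -0.0, 0.0]
force: [-0.2, -0.3, -9.7]
width: 0.023
grip_force: 114.3
```

```bash
python3 step2.py '[-2.4,-2.9,-2.7,-2.3,-1.8,-1.4,-1.0]' -0.6,12 -0.6,18 | sed 's/innov/\ninnov/'
```

```text
bar 0.0240
clock 25.817 tcp [ 0.4311 -0.2547  0.1543] yaw -5.11 tilt [-0.0001 -0.0002] theta 0.0283 dy 0.0000 dx 0.0030 dz -0.0001 res 0.00115 n 1714 399 F [-0.2 -0.3 -9.7] g 114
par [ 1.0051 -0.0152  0.0151 -0.0013] cost 23.25
s 1.005 phi -0.0018 th_eq 0.0054 th 0.0511 om 0.577 
innov [-0.0032  0.0062  0.0024 -0.0149  0.0174  0.0171] sd [0.0097 0.0097 0.0057]
-0.6,12 u [-3.5, -3.5, -3.5, -3.5, 3.5, 3.5, 3.5, 3.5, 3.2, -3.5] th [-0.042, -0.109, 0.114, 0.273, 0.325] maxth 0.325 pos range -14.0 3.2
-0.6,18 u [-3.5, -3.5, -3.5, -3.5, -3.5, -3.5, -3.5, 0.57, 3.5, 3.5] th [-0.042, -0.109, -0.134, -0.161, 0.128] maxth 0.335 pos range -24.5 0.6
```

Call:
{"fn": "apply_moves", "kwargs": {
  "motion": [
    {"x": 0,"y": -0.55,"z": 1.6,"yaw": 0},
    {"x": 0,"y": 0,"z": 2.5,"yaw": 0},
    {"x": 0,"y": 0,"z": 2.2,"yaw": 0},
    {"x": 0,"y": 0,"z": 1.3,"yaw": 0},
    {"x": 0,"y": 0,"z": 0.6,"yaw": 0},
    {"x": 0,"y": 0,"z": 0.25,"yaw": 0},
    {"x": 0,"y": 0,"z": 0.15,"yaw": 0}
  ]
}}

```text
clock: 26.45
ee_pos: [0.4312, -0.2583, 0.0684]
orientation: [0.044, 0.999, 0.0, 0.0]
force: [0.6, 0.6, -8.7]
width: 0.023
grip_force: 114.3
```

```bash
python3 - <<'E'
from meas import *
measure("p1",(.05,0,.12))
d=dict(np.load("pics/p1.npz")); u=d["pixels"][130:260,100:310,::-1]
cv2.imwrite("pics/p1.png",cv2.resize(u,None,fx=3.6,fy=3.6,interpolation=cv2.INTER_CUBIC))
E
```

```text
bar 0.0562
clock 26.450 tcp [ 0.4312 -0.2583  0.0684] yaw -4.99 tilt [-0.0002  0.0003] theta 0.0608 dy 0.0008 dx 0.0031 dz -0.0005 res 0.00118 n 1545 374 F [ 0.6  0.6 -8.7] g 114
```

View pics/p1.png

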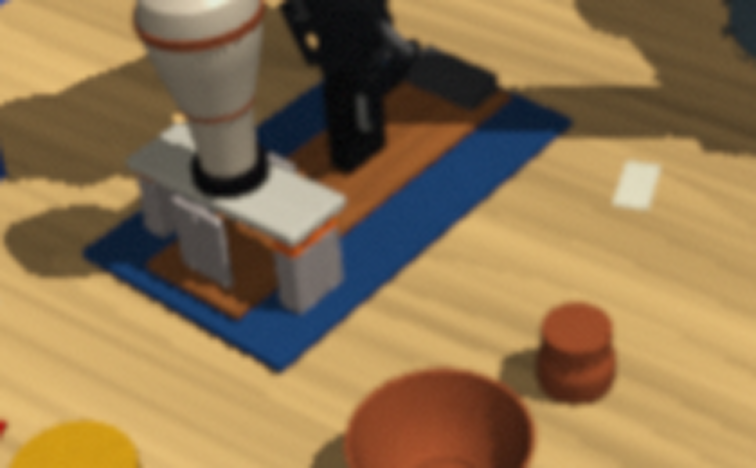

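Call:
{"fn": "apply_moves", "kwargs": {
  "motion": [
    {"x": 0,"y": -0.1,"z": 0.06,"yaw": 0},
    {"x": 0,"y": -0.05,"z": 0.06,"yaw": 0},
    {"x": 0,"y": 0,"z": 0.06,"yaw": 0},
    {"x": 0,"y": 0,"z": 0.06,"yaw": 0},
    {"x": 0,"y": 0,"z": 0.05,"yaw": 0},
    {"x": 0,"y": 0,"z": 0,"yaw": 0}
  ]
}}

```text
clock: 27.0
ee_pos: [0.4309, -0.2603, 0.0655]
orientation: [0.044, 0.999, -0.0, 0.0]
force: [0.3, -0.4, -8.5]
width: 0.0227
grip_force: 114.4
```

Call:
{"fn": "apply_moves", "kwargs": {
  "motion": [
    {"x": 0,"y": 0,"z": 0.05,"yaw": 0},
    {"x": 0,"y": 0,"z": 0.05,"yaw": 0},
    {"x": 0,"y": 0,"z": 0.05,"yaw": 0},
    {"x": 0,"y": 0,"z": 0.05,"yaw": 0},
    {"x": 0,"y": 0,"z": 0,"yaw": 0}
  ]
}}

```text
clock: 27.42
ee_pos: [0.4309, -0.2603, 0.0653]
orientation: [0.044, 0.999, -0.0, 0.001]
force: [-5.3, 3.9, 10.8]
width: 0.0228
grip_force: 117.0
```

```bash
python3 - <<'E'
from h import *
from cell import ctrl
s=ctrl.sense(); print(s["force"].round(2),s["ee_pos"].round(4),s["ft_torque"].round(2))
d=ctrl.snapshot("scene"); P=cloud(d).reshape(-1,3); H=hsv(d).reshape(-1,3); k=np.isfinite(P[:,0]);P,H=P[k],H[k]
w=Ro.from_euler('z',np.radians(5.06)).apply(P-[.4304,-.26,0])
b=(abs(w[:,1])<.046)&(abs(w[:,2]-.02)<.012)&(H[:,0]<20)&(H[:,1]>110)
for lo,hi in((-.11,-.03),(.03,.1),(.155,.2)):
    m=b&(w[:,0]>lo)&(w[:,0]<hi); print("board z",lo,m.sum(),np.round(np.percentile(w[m,2],[20,50,80]),4) if m.any() else 0)
m=(abs(w[:,1])>.07)&(abs(w[:,1])<.1)&(abs(w[:,2]-.011)<.008)&(abs(w[:,0])<.1)&(H[:,0]>98); print("slab z",m.sum(),np.median(w[m,2]).round(4))
E
```

```text
[-5.28  3.91 10.78] [ 0.4309 -0.2603  0.0653] [0.75 0.95 0.03]
board z -0.11 347 [0.0177 0.0191 0.0207]
board z 0.03 129 [0.0175 0.0191 0.0208]
board z 0.155 205 [0.0182 0.02   0.0218]
slab z 570 0.0109
```

Call:
{"fn": "apply_moves", "kwargs": {
  "motion": [
    {"x": 0,"y": 0,"z": -0.07,"yaw": 0},
    {"x": 0,"y": 0,"z": -0.05,"yaw": 0},
    {"x": 0,"y": 0,"z": 0,"yaw": 0}
  ]
}}

```text
clock: 27.72
ee_pos: [0.4309, -0.2603, 0.0653]
orientation: [0.044, 0.999, -0.0, 0.0]
force: [-4.0, 3.1, 7.0]
width: 0.0228
grip_force: 116.3
```

Call:
{"fn": "apply_moves", "kwargs": {
  "motion": [
    {"x": 0,"y": 0,"z": 0,"yaw": 0},
    {"x": 0,"y": 0,"z": 0,"yaw": 0},
    {"x": 0,"y": 0,"z": 0,"yaw": 0},
    {"x": 0,"y": 0,"z": 0,"yaw": 0},
    {"x": 0,"y": 0,"z": 0,"yaw": 0},
    {"x": 0,"y": 0,"z": 0,"yaw": 0},
    {"x": 0,"y": 0,"z": 0,"yaw": 0},
    {"x": 0,"y": 0,"z": 0,"yaw": 0},
    {"x": 0,"y": 0,"z": 0,"yaw": 0},
    {"x": 0,"y": 0,"z": 0,"yaw": 0}
  ],
  "claw": 1
}}

```text
clock: 28.55
ee_pos: [0.4308, -0.2602, 0.0646]
orientation: [0.044, 0.999, 0.0, 0.0]
force: [-0.6, 0.1, -0.3]
width: 0.0853
grip_force: 0.0
```

Call:
{"fn": "apply_moves", "kwargs": {
  "motion": [
    {"x": 0,"y": 0,"z": -0.5,"yaw": 0},
    {"x": 0,"y": 0,"z": -1,"yaw": 0},
    {"x": 0,"y": 0,"z": -1.5,"yaw": 0},
    {"x": 0,"y": 0,"z": -1.5,"yaw": 0},
    {"x": 0.3,"y": 0,"z": -1.5,"yaw": 0},
    {"x": 0.5,"y": 0,"z": -1.5,"yaw": 0},
    {"x": 0.5,"y": 0,"z": -1.5,"yaw": 0},
    {"x": 0.5,"y": 0,"z": -1.5,"yaw": 0},
    {"x": 0,"y": 0,"z": -1,"yaw": 0},
    {"x": 0,"y": 0,"z": 0,"yaw": 0}
  ]
}}

```text
clock: 29.38
ee_pos: [0.4141, -0.2597, 0.1829]
orientation: [0.044, 0.999, -0.002, 0.002]
force: [0.8, -0.6, 0.3]
width: 0.0856
grip_force: 0.0
```

```bash
python3 - <<'E'
from h import *
from cell import ctrl
d=ctrl.snapshot("scene"); u=d["pixels"][60:280,100:340,::-1]
cv2.imwrite("pics/p2.png",cv2.resize(u,None,fx=2.7,fy=2.7,interpolation=cv2.INTER_CUBIC))
E
```

```text
(no output)
```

View pics/p2.png

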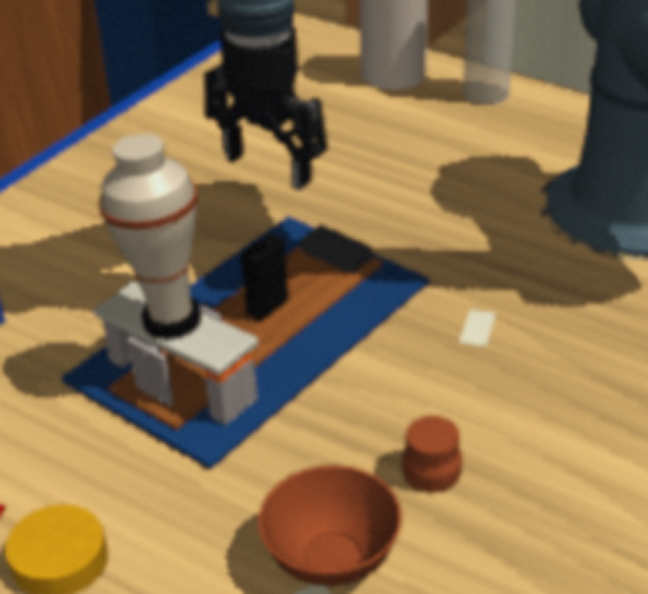

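Parked flat between the rests, with the vase near upright and the gripper clear of everything. The pot and bowl look undisturbed. Handing it in.

```bash
python3 -c "
from cell import ctrl
print(ctrl.job_done())"
```

```text
the job is handed in; nothing more can be done
None
```

The vase is parked flat in the cradle between the rests, leaning about 0.06 rad on them, with the robot clear and the pot and bowl apparently untouched; before that it was balanced within roughly 0.05 rad of upright for the five seconds, but drifted up to about 7 cm sideways of where it stood and roughly 7 cm above it, so "just above where it stood" was met only loosely.

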